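# Hold the seized hammer level over the catch tray

### The arm

A 6-joint arm with a two-finger parallel gripper is mounted at the origin on the work surface. World frame = base frame: x ahead of the robot, y to its left, z up, the work surface at z = 0. Lengths are in m, angles in rad, forces in N, time in s.
With the tool pointing down it reaches from about 0.3 to 0.775 m from the base axis. Payload 14.6 kg.
Tool frame: the origin (TCP) lies between the finger pads; the fingertips stand 19 mm ahead of it and the grasp point (between the pads) is the TCP (ctrl.finger_overhang is the distance from the TCP to the fingertips, in m); z points along the fingers, y is the direction in which the jaws open and shut (so a half turn about z gives the same grasp; the last joint's range is limited). The gripper opens to 94 mm and grips with 3 to 60 N. Pads are 16 mm wide; open, the fingers measure 119 mm over their backs; the gripper's body (75 mm by 177 mm) begins 78 mm behind the grasp point.
Start: joints at [-1.198, 0.3, 1.521, -0, 1.321, -0.067], TCP at [0.234, -0.498, 0.224] pointing down, gripper open.
Joint ranges: [-3.03, 3.03], [-0.79, 2.21], [0.23, 2.52], [-1.04, 4.18], [0, 3.07], [-2.55, 2.55]. Speed limits (rad/s): [2.22, 2.22, 2.57, 3.14, 3.14, 3.14].

### API

Orientations are given as [roll, pitch, yaw] about the fixed x, y, z axes, in that order (R = Rz(yaw) Ry(pitch) Rx(roll)).
In Python, from station import ctrl gives the robot as it stands.
- The arm moves only by the tool send_rows, never from a script. Its argument "series" is a list of rows, each a list of 7 numbers: the turn, a rotation vector about the tool's x, y, z in degrees, then the shift along the tool's x, y, z in m, then the gripper's target within -1 to 1 (fully open at 1, half-way at 0, shut at -1). A call has 1 to 8 rows; each row is the pose to reach, as a shift and turn from the pose commanded when the call began, along the tool's axes at that moment; what a row does not reach only later rows make up. A row lasts 1/10 s, in which the tool goes at most 50 mm and 8.59 degrees, less where a joint would pass 70% of its speed; a pose out of reach is approached as far as the arm can. A call with a gripper value outside its range is refused whole. The fingers move at their own pace and stop on an object; "force" is the grip in N (left out, the last holds). Time passes only in rows, so rows that repeat a pose let the fingers close. It gives the time, the measured TCP pose, the force and the opening at its end, in the units of the state.
- ctrl.get_obs(): the state, without advancing time (a new reading comes with each control period).
- ctrl.camera(name): name is "side" or "top" or "wrist"; returns a dict with "pixels" (400x640x3 uint8, red, green, blue), "z_map" (400x640 float32, m along the optical axis (not along the pixel's ray), 0 where there is no reading), "fov_y" (degrees; the focal length in pixels is half the picture's height over the tangent of half this angle, whatever the lens; pixels are square), "cx", "cy" (the principal point, pixels), "R" (3x3) and "t" (3): a world point X has camera coordinates R X + t. Camera axes: x right, y down, z forward; pixel columns grow to the right and rows downward; lengths in m; the calibration is good to about 2 mm. A picture is of the moment at which its call begins.
- ctrl.hand_in(): hands the job in, once; it reports no verdict.
The state is a dict: "time_s": time; "qpos": joint angles; "joint_vel": joint speeds; "tau": joint torques, N m; "ee_pos": TCP position; "eef_rot": TCP orientation; "force": force on the tool from outside, world axes, zero at the start; "moment": the same for the moment, N m; "grip_width": finger opening in m.
Only numpy, scipy, OpenCV 4.12 (cv2) and the standard library are available. Lean on these libraries where they do the work, as an engineer would, in place of code of your own. Each camera call takes 0.05 s, during which the arm holds its last target.

### The job

The hammer is going to be brushed for loose traces over the steel catch tray, so first clear the tray: set the red-lidded pot down into pocket 2 of the green rack, then the blue-lidded pot into pocket 3 (pockets are marked with one to four dots; the yellow-lidded pot stays in pocket 1), both upright, fully home and not dropped. Then lift the hammer off its brown sheet by its balance point, touching it only on the bare steel shaft, and finish while holding it there: still and level about 10 cm above the tray, lying along it so that no part overhangs the rim, and never touching the tray. Leave the dropper bottle and the pocket scale where they are.

Things in the scene. Friction and masses are not known exactly. Their poses are not given: they have to be found in the camera images.
- tray: Shallow stainless steel catch tray with a white paper liner, fixed. 400 mm long (its x) by 220 mm wide (its y), 22 mm high, walls and floor 4 mm thick. Origin at the centre of its underside; z up. It can be to the left or to the right of the rack.
- rack: Green plastic rack, fixed, 270 mm (its x) by 86 mm (its y), 30 mm high, origin at the centre of its underside. A row of four round pockets along its x, 62 mm apart, each 45 mm wide and 20 mm deep; pocket 1 (one white dot beside it) is at the -x end, nearest the robot, pocket 4 (four dots) at the far end.
- pocket2 (a point): Centre of the mouth of pocket 2 (two dots), level with the rack's top 30 mm above the table; the pocket's floor is 20 mm below. A pot fully home has its centre 15 mm above this point.
- pocket3 (a point): Centre of the mouth of pocket 3 (three dots), the same.
- red_pot_center (a point): Screw-lid specimen pot standing upright: white body 40 mm in diameter, red lid 42 mm in diameter and 18 mm high, 70 mm high in all, about 45 g. The point is at its centre, 35 mm above its underside, z up. It starts in the catch tray, on its 4 mm floor; it goes into pocket 2.
- blue_pot_center (a point): Screw-lid specimen pot standing upright: white body 40 mm in diameter, blue lid 42 mm in diameter and 18 mm high, 70 mm high in all, about 45 g. The point is at its centre, 35 mm above its underside, z up. It starts in the catch tray; it goes into pocket 3, after the red one.
- hammer_balance (a point): Balance point of a 331 mm claw hammer (0.6-0.82 kg), on its shaft's centre line, 59 mm from the middle of the head. The hammer lies on its side on a brown sheet, on the rack's other side from the tray. x: along the shaft to the head; y: across; z: up while level. The shaft is 16 mm wide (y), 20 mm thick (z), its middle 14 mm above the table, bare steel from 43 mm ahead of this point to 98 mm behind it.
- hammer_face (a point): Centre of the hammer's striking face: 59 mm ahead (x) and 65 mm to the -y side of the balance point. The head is 28 mm thick, 130 mm across from face to claw tips, and its front reaches 75 mm ahead of the balance point.
- hammer_claw (a point): Tips of the two claws: 38 mm ahead (x) and 65 mm to the +y side of the balance point.
- hammer_middle (a point): Middle of the hammer's whole length, on the shaft's centre line, 90 mm behind (-x) the balance point: the hammer reaches 166 mm either way from here. The grip (black rubber with orange ends, 28 mm thick, 36 mm wide) fills its last 158 mm.
- control_pot_center (a point): Screw-lid specimen pot standing upright: white body 40 mm in diameter, yellow lid 42 mm in diameter and 18 mm high, 70 mm high in all, about 45 g. The point is at its centre, 35 mm above its underside, z up. Bystander: it already stands in pocket 1 of the rack and stays there.
- bottle_center (a point): Bystander: amber glass dropper bottle, 32 mm in diameter, 92 mm high, standing beyond the rack; the point is on its axis 45 mm above the table.
- scale_center (a point): Bystander: grey pocket scale lying flat beyond the rack, 75 mm (its x) by 125 mm (its y), 21 mm high; the point is at its middle, 9 mm above the table.

How it is judged:
On the way, in this order (a step that is already met when the one before it is completed fails the run):
1. the red-lidded pot stands fully home in pocket 2, let go (horizontal distance between red_pot_center and pocket2 below 0.006 m and z of red_pot_center in the frame of pocket2 below 0.019 m and angle between red_pot_center's own z axis and vertical below 0.08 rad and contact force between the fingers and red_pot below 0.05 N and linear speed of red_pot below 0.03 m/s), for 0.2 s.
2. then the blue-lidded pot stands fully home in pocket 3, let go (all of step 1 and horizontal distance between blue_pot_center and pocket3 below 0.006 m and z of blue_pot_center in the frame of pocket3 below 0.019 m and angle between blue_pot_center's own z axis and vertical below 0.08 rad and contact force between the fingers and blue_pot below 0.05 N and linear speed of blue_pot below 0.03 m/s), for 0.2 s.
3. then the hammer is lifted off its sheet, gripped within 30 mm of its balance point (contact force between the fingers and hammer above 2 N and x of the grasp point in the frame of hammer_balance between -0.03 and 0.03 m and height (world z) of hammer_balance above 0.06 m and angle between hammer_balance's own z axis and vertical below 0.35 rad), for 0.1 s.
At the end, for the whole second after the job is handed in: Red pot in pocket 2, blue in 3, home within 4 mm, upright, let go. Hammer held by the fingers within 30 mm of its balance point, still, level within 7 degrees, its middle 75-165 mm above the tray's underside, all inside the tray's outline. Bystanders within 20 mm of their starts (all of step 2 and contact force between the fingers and hammer above 2 N and x of the grasp point in the frame of hammer_balance between -0.03 and 0.03 m and x of hammer_middle in the frame of tray between -0.033 and 0.033 m and y of hammer_middle in the frame of tray between -0.06 and 0.06 m and angle between the x axis of hammer_balance and the x axis of tray, either way round below 0.25 rad and x of hammer_face in the frame of tray between -0.184 and 0.184 m and y of hammer_face in the frame of tray between -0.108 and 0.108 m and x of hammer_claw in the frame of tray between -0.184 and 0.184 m and y of hammer_claw in the frame of tray between -0.108 and 0.108 m and z of hammer_balance in the frame of tray between 0.075 and 0.165 m and angle between hammer_balance's own z axis and vertical below 0.12 rad and linear speed of hammer below 0.02 m/s and angular speed of hammer below 0.15 rad/s and contact force between hammer and tray below 0.05 N and distance of each of control_pot_center, bottle_center, scale_center from where it was at the start of the episode below 0.02 m); the arm keeps its last pose, push and grip.
It fails at once if the hammer touches the catch tray (contact force between hammer and tray above 0.5 N).
It fails at once if the fingers touch the hammer on its head or on its rubber grip (contact force between the fingers and hammer above 1 N and (x of the grasp point in the frame of hammer_balance above 0.045 m or x of the grasp point in the frame of hammer_balance below -0.1 m)).
It fails at once if the red pot is tipped over or dropped (angle between red_pot_center's own z axis and vertical above 0.6 rad or (linear speed of red_pot above 0.6 m/s and contact force between the fingers and red_pot below 0.05 N)).
It fails at once if the blue pot is tipped over or dropped (angle between blue_pot_center's own z axis and vertical above 0.6 rad or (linear speed of blue_pot above 0.6 m/s and contact force between the fingers and blue_pot below 0.05 N)).
It fails at once if the yellow-lidded pot, the dropper bottle or the pocket scale is disturbed (distance of any of control_pot_center, bottle_center, scale_center from where it was at the start of the episode above 0.02 m).
It also fails if it takes over 70 s, if anything falls off the work surface, if the arm or the gripper's body presses on something with over 40 N, if the wrist force passes 120 N, or if a joint passes its speed limit or range.

## Working session

There is one attempt and no reset: what is moved stays moved. The work goes in short steps, Python scripts to look and compute and a tool call to move; the robot and the scene stay as the last step left them, time stands still between calls to the robot, and variables do not carry over. Pictures are saved under pics/ and viewed, and the job is handed in when it is done.

Besides the shell and the picture viewer there is one more tool, called after ">>>" as a command line: name --pt "numbers of a row" for each row, then --argument value for the rest. send_rows: Moves the arm, as the interface text tells. Its arguments: {"type":"object","properties":{"series":{"type":"array"},"force":{"type":"number"}},"required":["series"]}

```bash
ls -la; mkdir -p pics; python3 - <<'E'
from station import ctrl
import cv2, numpy as np
o=ctrl.get_obs(); print(o)
for n in ["side","top","wrist"]:
    c=ctrl.camera(n)
    cv2.imwrite(f"pics/{n}0.png",c["pixels"][:,:,::-1]); print(n,c["fov_y"],c["cx"],c["cy"],c["R"],c["t"])
    np.savez(f"pics/{n}0.npz",**c)
E
```

```text
total 12
drwxr-xr-x  3 agent agent 4096 Dec  6 13:02 .
drwxr-xr-x 23 root  root  4096 Dec  6 13:02 ..
drwxr-xr-x  2 agent agent 4096 Dec  6 13:02 pics
{'time_s': 0.0, 'qpos': array([-1.19762140e+00,  3.00455688e-01,  1.52157519e+00,  4.39780851e-06,
        1.32067036e+00, -6.65772079e-02]), 'joint_vel': array([ 2.50832395e-04,  1.78106256e-05, -6.56680569e-05,  1.19403501e-03,
       -1.49773491e-03,  1.77818993e-03]), 'tau': array([ 1.05241812e-03, -5.31809485e+01, -3.52738595e+01,  7.08939414e-02,
        2.44259764e-02, -1.41385367e-04]), 'ee_pos': array([ 0.23406849, -0.49745101,  0.22389726]), 'eef_rot': array([-3.14048682e+00, -7.80016497e-05,  4.39751005e-01]), 'force': array([0.66643893, 0.61220523, 0.35394103]), 'moment': array([-0.02763576, -0.02198699,  0.01116184]), 'grip_width': 0.09426773450585739}
side 53.317377760174494 316.0460753867168 201.4584269567711 [[-9.77508962e-01 -2.10893577e-01 -3.58916571e-04]
 [-1.16786405e-01  5.42730069e-01 -8.31748163e-01]
 [ 1.75605140e-01 -8.12999367e-01 -5.55153009e-01]] [0.58578084 0.10435905 0.96737976]
top 44.379381506737616 314.85254721575416 197.38050300200678 [[ 0.03207123 -0.99947951  0.00348435]
 [-0.97643177 -0.03207573 -0.21342949]
 [ 0.21343017  0.00344272 -0.97695226]] [0.00456615 0.58984101 1.42974686]
wrist 69.30643812589453 321.5488326384933 196.47553424085598 [[ 4.26813109e-01 -9.04339834e-01 -1.83046165e-04]
 [-8.77648636e-01 -4.14264701e-01  2.41075984e-01]
 [-2.18090445e-01 -1.02733740e-01 -9.70506227e-01]] [-0.54961279 -0.02509294  0.38909396]
```

View pics/top0.png

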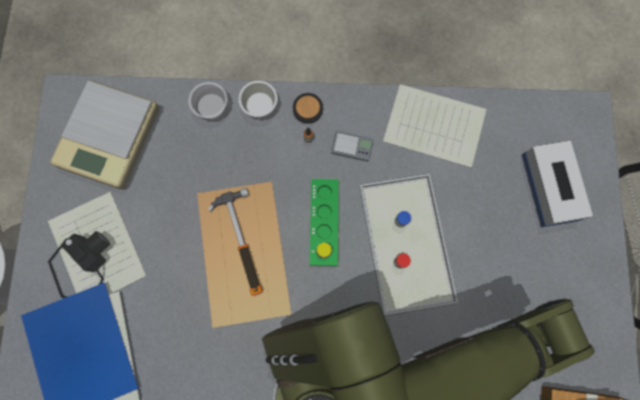

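View pics/side0.png

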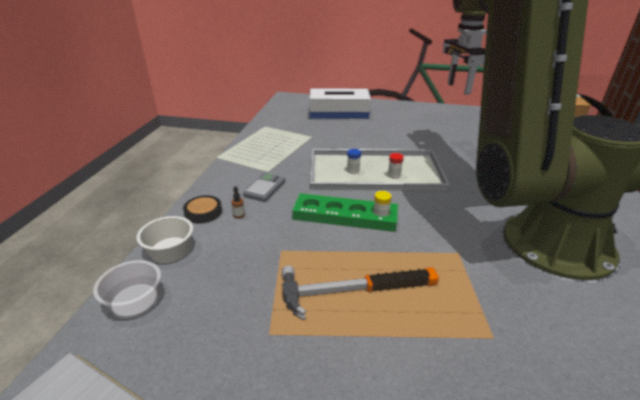

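View pics/wrist0.png

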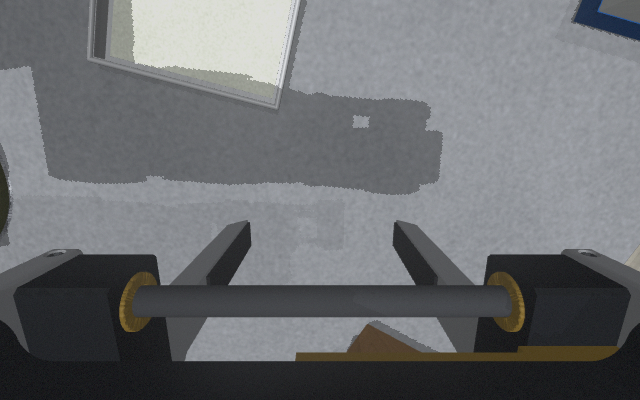

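The top view shows the red lid at about (403,260), blue at (404,218) and yellow in the rack at (324,250). The rack runs from (324,180) to (324,265), with pockets 4 to 2 at rows 190, 211 and 231. The tray is centred at about (408,243), and the hammer head at (230,198) with its grip end at (257,292). Next I'll measure these.

```bash
cat > h.py <<'E'
import numpy as np, cv2
def f(c): return 200/np.tan(np.radians(float(c["fov_y"]))/2)
def ray(c,u,v,z):
    """pixel(s) -> world point on plane z"""
    F=f(c); R=c["R"];t=c["t"]
    d=np.stack([(np.asarray(u,float)-c["cx"])/F,(np.asarray(v,float)-c["cy"])/F,np.ones(np.shape(u))],-1)@R
    o=-R.T@t
    s=(z-o[2])/d[...,2]
    return o+d*s[...,None]
def proj(c,X):
    p=c["R"]@np.asarray(X)+c["t"]; F=f(c); return p[0]/p[2]*F+c["cx"],p[1]/p[2]*F+c["cy"]
def pts(c,m):
    """masked pixels -> world via depth map"""
    v,u=np.nonzero(m&(c["z_map"]>0)); Z=c["z_map"][v,u].astype(float); F=f(c)
    P=np.stack([(u-c["cx"])/F*Z,(v-c["cy"])/F*Z,Z],-1)
    return (P-c["t"])@c["R"]
def hsv(c): return cv2.cvtColor(np.ascontiguousarray(c["pixels"]),cv2.COLOR_RGB2HSV)
def mask(c,lo,hi): return cv2.inRange(hsv(c),np.array(lo),np.array(hi))>0
E
python3 - <<'E'
from h import *
c=dict(np.load("pics/top0.npz")); s=dict(np.load("pics/side0.npz"))
C={"red":((0,150,100),(8,255,255)),"blue":((108,150,80),(125,255,255)),"yel":((22,150,120),(34,255,255)),"green":((50,120,50),(80,255,255))}
for cam,cc in (("top",c),("side",s)):
  for k,(lo,hi) in C.items():
    m=mask(cc,lo,hi)
    n,l,st,ce=cv2.connectedComponentsWithStats(m.astype(np.uint8))
    for i in range(1,n):
        if st[i,4]>40:
            P=pts(cc,l==i)
            print(cam,k,st[i],ce[i].round(1),"zmed/90",np.percentile(P[:,2],[5,50,90]).round(3),"mean",P.mean(0).round(3))
E
```

```text
top red [397 254  13  13 131] [402.8 260.2] zmed/90 [0.068 0.073 0.076] mean [ 0.407 -0.241  0.072]
top blue [398 212  12  12 111] [403.6 217.6] zmed/90 [0.068 0.073 0.077] mean [ 0.534 -0.245  0.073]
top blue [  22  284  115  116 8835] [ 79.  347.2] zmed/90 [0.014 0.019 0.023] mean [0.127 0.702 0.019]
top yel [317 243  14  14 158] [323.7 249.6] zmed/90 [0.072 0.078 0.082] mean [ 0.43  -0.007  0.078]
top green [ 310  179   28   87 1947] [324.8 220.2] zmed/90 [0.007 0.027 0.032] mean [ 0.528 -0.009  0.024]
side red [390 153  13  10 103] [396.  157.3] zmed/90 [0.064 0.075 0.076] mean [ 0.406 -0.237  0.072]
side blue [348 150  12   7  68] [353.8 152.8] zmed/90 [0.07  0.075 0.076] mean [ 0.533 -0.237  0.074]
side yel [375 191  16  13 171] [382.6 196.9] zmed/90 [0.069 0.08  0.082] mean [ 0.429 -0.002  0.078]
side green [ 293  194  105   37 2295] [343.2 211.6] zmed/90 [0.009 0.029 0.032] mean [0.526 0.006 0.025]
```

```bash
python3 - <<'E'
from h import *
c=dict(np.load("pics/top0.npz"))
im=c["pixels"][:,:,::-1]
a=cv2.resize(im[170:320,290:470],None,fx=4,fy=4,interpolation=cv2.INTER_CUBIC); cv2.imwrite("pics/z1.png",a)
a=cv2.resize(im[175:305,190:300],None,fx=4.5,fy=4.5,interpolation=cv2.INTER_CUBIC); cv2.imwrite("pics/z2.png",a)
E
```

```text
(no output)
```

View pics/z1.png

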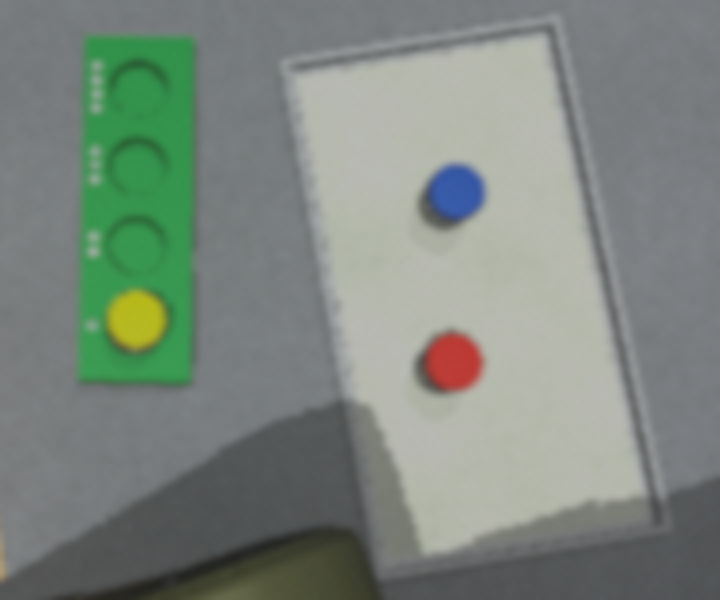

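View pics/z2.png

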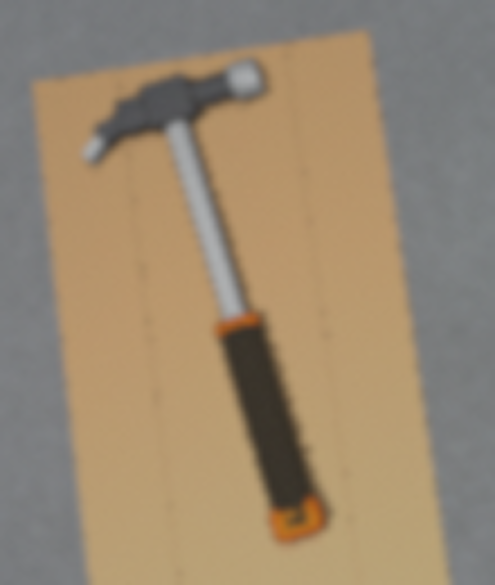

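The zooms show the pocket mouths at about x=138 and y=90/167/243 (crop pixels), with dots on the left edge. The lids are clear. The hammer head points up-image, with its face on the right (-y) side, as specified. I'll compute positions now.

```bash
python3 - <<'E'
from h import *
for n in ("top","side","wrist"):
    c=dict(np.load(f"pics/{n}0.npz")); print(n,"cam pos",(-c["R"].T@c["t"]).round(3))
R=cv2.Rodrigues(np.array([0,0,.44]))[0]@np.diag([1,-1,-1.])
print("wrist cam in tool",R.T@((-c["R"].T@c["t"])-[.23407,-.49745,.2239]), "axis", R.T@c["R"].T)
c=dict(np.load("pics/top0.npz"));s=dict(np.load("pics/side0.npz"))
def cen(cc,lo,hi,win=None):
    m=mask(cc,lo,hi).astype(np.uint8)
    n,l,st,ce=cv2.connectedComponentsWithStats(m)
    return [ce[i] for i in range(1,n) if st[i,4]>40]
print("red",ray(c,402.8,260.2,.074),"blue",ray(c,403.6,217.6,.074),"yel",ray(c,323.7,249.6,.08))
# rack
g=cv2.morphologyEx((mask(c,(50,120,50),(80,255,255))|mask(c,(22,150,120),(34,255,255))).astype(np.uint8),cv2.MORPH_CLOSE,np.ones((7,7)))
v,u=np.nonzero(g); W=ray(c,u,v,.03)[:,:2].astype(np.float32)
print("rack",cv2.minAreaRect(W))
# pocket circles eyeballed
for (a,b) in ((138,90),(137,167),(136,243)): print("pocket",ray(c,290+a/4,170+b/4,.03))
# tray rim outer corners eyeballed z=.022
for (a,b) in ((282,62),(558,17),(668,527),(380,575)): print("tray",ray(c,290+a/4,170+b/4,.022))
# hammer: eyeballed
for nm,a,b,z in (("face",245,78,.014),("claw",95,155,.014),("head shaft",172,100,.014),("shaft near head",180,128,.02),("grip start",238,322,.02),("grip end",300,540,.014)): print(nm,ray(c,190+a/4.5,175+b/4.5,z))
E
```

```text
top cam pos [0.271 0.019 1.523]
side cam pos [0.415 0.853 0.624]
wrist cam pos [ 0.297 -0.467  0.384]
wrist cam in tool [ 7.00875986e-02 -1.52690113e-04 -1.59666815e-01] axis [[ 9.65845268e-04 -9.70505748e-01 -2.41076047e-01]
 [ 9.99999517e-01  9.81486893e-04  5.51947429e-05]
 [ 1.83046165e-04 -2.41075984e-01  9.70506227e-01]]
red [ 0.40644435 -0.24115081  0.074     ] blue [ 0.5338267  -0.24434077  0.074     ] yel [ 0.4294272  -0.00742757  0.08      ]
rack ((0.5225699543952942, -0.005691885948181152), (0.2681749761104584, 0.08235421031713486), 1.2854583263397217)
pocket [ 0.61332054 -0.00579131  0.03      ]
pocket [ 0.55217421 -0.00672191  0.03      ]
pocket [ 0.4928354  -0.00761503  0.03      ]
tray [ 0.64149883 -0.11865324  0.022     ]
tray [ 0.68537703 -0.33675154  0.022     ]
tray [ 0.2925217  -0.41212706  0.022     ]
tray [ 0.25060515 -0.19644152  0.022     ]
face [0.60923084 0.24640979 0.014     ]
claw [0.55093857 0.34719597 0.014     ]
head shaft [0.59179051 0.29642814 0.014     ]
shaft near head [0.57081667 0.28838263 0.02      ]
grip start [0.43732421 0.23957293 0.02      ]
grip end [0.29317174 0.1896565  0.014     ]
```

```bash
cat > g.py <<'E'
import sys, numpy as np
from scipy.spatial.transform import Rotation as Ro
from station import ctrl
def go(p,yaw):
    o=ctrl.get_obs(); R0=Ro.from_euler('xyz',o["eef_rot"])
    T=Ro.from_euler('xyz',[np.pi,0,yaw])
    rv=(R0.inv()*T).as_rotvec(degrees=True)
    sh=R0.inv().apply(np.asarray(p)-o["ee_pos"])
    print("t",o["time_s"],"ee",o["ee_pos"].round(4),"rot",o["eef_rot"].round(4),"w",o["grip_width"].round(4),"F",o["force"].round(2))
    print("-> turn",rv.round(2),"shift",sh.round(4))
if __name__=="__main__":
    a=[float(x) for x in sys.argv[1:5]]; go(a[:3],a[3])
E
python3 g.py .406 -.241 .27 .0224
```

```text
Traceback (most recent call last):
  File "g.py", line 12, in <module>
    a=[float(x) for x in sys.argv[1:5]]; go(a[:3],a[3])
                                         ~~^^^^^^^^^^^^
  File "g.py", line 9, in go
    print("t",o["time_s"],"ee",o["ee_pos"].round(4),"rot",o["eef_rot"].round(4),"w",o["grip_width"].round(4),"F",o["force"].round(2))
                                                                                    ^^^^^^^^^^^^^^^^^^^^^
AttributeError: 'float' object has no attribute 'round'
```

```bash
sed -i 's/o\["grip_width"\].round(4)/round(o["grip_width"],4)/' g.py; python3 g.py .406 -.241 .27 .0224
```

```text
t 0.15 ee [ 0.2341 -0.4975  0.224 ] rot [-3.1407 -0.      0.4398] w 0.0942 F [0.64 0.64 0.01]
-> turn [-5.000e-02  1.000e-02  2.392e+01] shift [ 0.2648 -0.1589 -0.0458]
```

>>> send_rows --pt "0 0 4 0.045 -0.027 -0.03 1" --pt "0 0 8 0.09 -0.054 -0.046 1" --pt "0 0 12 0.135 -0.08 -0.046 1" --pt "0 0 16 0.18 -0.107 -0.046 1" --pt "0 0 20 0.225 -0.134 -0.046 1" --pt "0 0 23 0.255 -0.152 -0.046 1" --pt "0 0 23.9 0.265 -0.159 -0.046 1" --pt "0 0 23.9 0.265 -0.159 -0.046 1" --force 20

```text
time_s: 0.95
ee_pos: [0.4072, -0.2391, 0.2704]
eef_rot: [-3.141, -0.0, 0.026]
force: [0.3, -0.6, 0.0]
grip_width: 0.094
```

```bash
cat > snap.py <<'E'
import sys,cv2,numpy as np
from station import ctrl
o=ctrl.get_obs(); print(o["time_s"],o["ee_pos"].round(4),o["eef_rot"].round(4),np.abs(o["joint_vel"]).max().round(3),round(o["grip_width"],4),o["force"].round(2))
for a in sys.argv[1:]:
    n,k=a.split(":")
    c=ctrl.camera(n); np.savez(f"pics/{k}.npz",**c); cv2.imwrite(f"pics/{k}.png",c["pixels"][:,:,::-1])
E
python3 snap.py wrist:w1
```

```text
0.95 [ 0.4072 -0.2391  0.2704] [-3.1414 -0.      0.0258] 0.074 0.094 [ 0.33 -0.6   0.01]
```

View pics/w1.png

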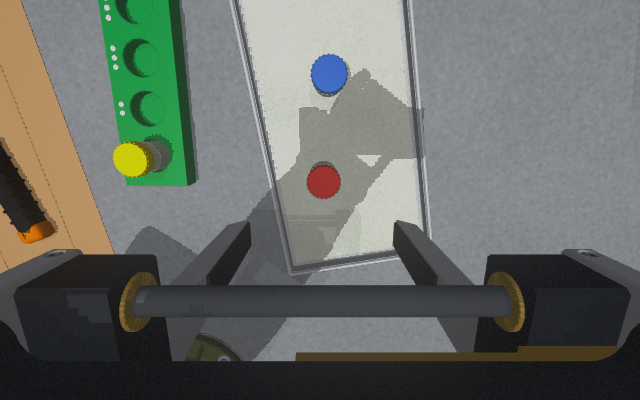

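The wrist view shows the red lid at (324,182), blue at (329,74), yellow at (131,159), and pocket 2 and 3 mouths at about (149,108) and (141,58). I'll take precise values from this sharper view.

```bash
cat > lids.py <<'E'
import sys
from h import *
c=dict(np.load(f"pics/{sys.argv[1]}.npz"))
C={"red":((0,120,60),(8,255,255)),"blue":((108,120,60),(125,255,255)),"yel":((22,150,90),(34,255,255))}
for k,(lo,hi) in C.items():
    m=mask(c,lo,hi).astype(np.uint8)
    n,l,st,ce=cv2.connectedComponentsWithStats(m)
    for i in range(1,n):
        if st[i,4]<300 or st[i,4]>8000: continue
        P=pts(c,l==i); z=np.percentile(P[:,2],75); T=P[P[:,2]>z-.004]
        # top face pixels only: rays on z plane via depth-selected points
        q=T[:,:2].astype(np.float32); (x,y),r=cv2.minEnclosingCircle(q)
        print(k,ce[i].round(1),st[i,4],"ztop",z.round(4),"mean",T[:,:2].mean(0).round(4),"circ",round(x,4),round(y,4),"r",round(r,4))
# rack
g=mask(c,(50,90,30),(85,255,255)); P=pts(c,g)
T=P[np.abs(P[:,2]-.03)<.004]; print("rack top",T.mean(0).round(4),len(T)); print(cv2.minAreaRect(T[:,:2].astype(np.float32)))
E
python3 lids.py w1; python3 - <<'E'
from h import *
c=dict(np.load("pics/w1.npz"))
cv2.imwrite("pics/w1z.png",cv2.resize(c["pixels"][0:200,90:210,::-1],None,fx=4,fy=3,interpolation=cv2.INTER_CUBIC))
E
```

```text
red [323.4 181.5] 877 ztop 0.0738 mean [ 0.4075 -0.2412] circ 0.4068 -0.2415 r 0.0217
blue [328.9  73.3] 1090 ztop 0.0739 mean [ 0.5346 -0.2439] circ 0.5344 -0.2436 r 0.0215
yel [132.9 158.7] 1140 ztop 0.0795 mean [ 0.4301 -0.007 ] circ 0.4292 -0.006 r 0.0225
rack top [ 0.5152 -0.008   0.0291] 8106
((0.5036904215812683, -0.0041719116270542145), (0.23264634609222412, 0.08784473687410355), 0.9048104882240295)
```

View pics/w1z.png

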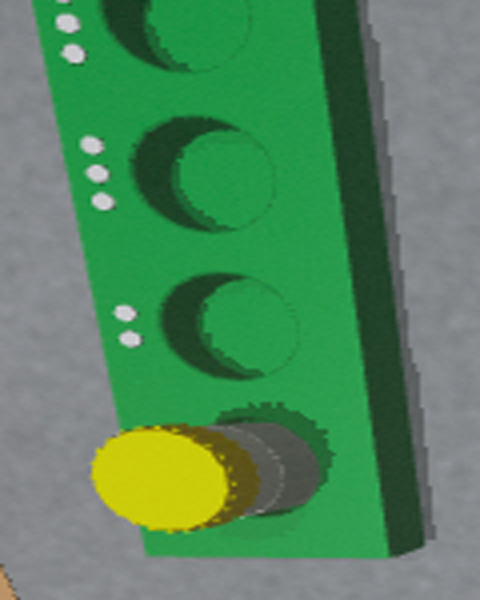

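```bash
python3 - <<'E'
from h import *
c=dict(np.load("pics/w1.npz"))
print(ray(c,90+230/4,326/3,.03),ray(c,90+203/4,174/3,.03))
E
python3 g.py .407 -.2413 .065 .0224
```

```text
[ 0.4914458  -0.00614293  0.03      ] [ 0.5532205  -0.00484023  0.03      ]
t 1.0 ee [ 0.4065 -0.2404  0.2703] rot [-3.1416e+00  3.0000e-04  2.5200e-02] w 0.0937 F [ 0.33 -0.3   0.42]
-> turn [-0.    0.02  0.16] shift [0.0005 0.001  0.2053]
```

>>> send_rows --pt "0 0 0.2 0.0005 0.001 0.03 1" --pt "0 0 0.2 0.0005 0.001 0.07 1" --pt "0 0 0.2 0.0005 0.001 0.11 1" --pt "0 0 0.2 0.0005 0.001 0.145 1" --pt "0 0 0.2 0.0005 0.001 0.175 1" --pt "0 0 0.2 0.0005 0.001 0.195 1" --pt "0 0 0.2 0.0005 0.001 0.205 1" --pt "0 0 0.2 0.0005 0.001 0.205 1"

```text
time_s: 1.8
ee_pos: [0.406, -0.2425, 0.0646]
eef_rot: [-3.14, 0.002, 0.018]
force: [0.1, -0.4, 0.7]
grip_width: 0.0938
```

>>> send_rows --pt "0 0 0 0 0 0 1" --pt "0 0 0 0 0 0 -0.2" --pt "0 0 0 0 0 0 -0.5" --pt "0 0 0 0 0 0 -0.5" --pt "0 0 0 0 0 0 -0.5" --pt "0 0 0 0 0 0 -0.5" --pt "0 0 0 0 0 0 -0.5" --force 15

```text
time_s: 2.5
ee_pos: [0.4068, -0.2419, 0.0655]
eef_rot: [3.142, -0.0, 0.019]
force: [-0.9, -0.1, 0.8]
grip_width: 0.0495
```

```bash
python3 snap.py wrist:w2; python3 g.py .407 -.2413 .065 .0224
```

```text
2.5 [ 0.4068 -0.2419  0.0655] [ 3.1416 -0.      0.0192] 0.002 0.0495 [-0.94 -0.15  0.78]
t 2.55 ee [ 0.4068 -0.2419  0.0655] rot [3.1416 0.     0.0192] w 0.0454 F [-0.31  0.08  0.75]
-> turn [ 0.    0.   -0.18] shift [ 0.0002 -0.0006  0.0005]
```

View pics/w2.png

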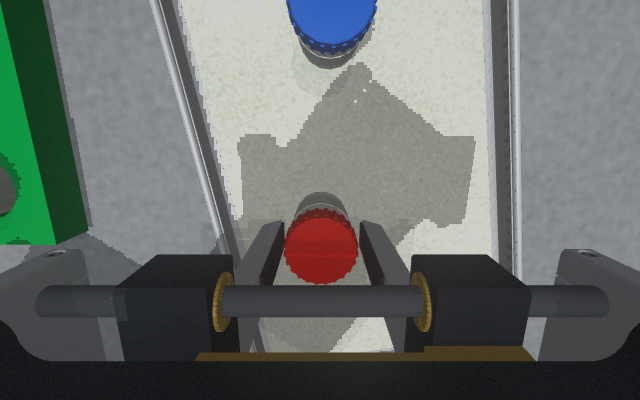

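The fingers straddle the red lid symmetrically (lid at (321,250)). I'll close the rest of the way.

>>> send_rows --pt "0 0 0 0 0 0 -0.6" --pt "0 0 0 0 0 0 -0.6" --pt "0 0 0 0 0 0 -0.6" --pt "0 0 0 0 0 0 -0.6" --pt "0 0 0 0 0 0 -0.6" --force 15

```text
time_s: 3.05
ee_pos: [0.4068, -0.2419, 0.0654]
eef_rot: [-3.142, 0.0, 0.019]
force: [-0.1, 0.7, 0.2]
grip_width: 0.0415
```

>>> send_rows --pt "0 0 0 0 0 -0.005 -0.6" --pt "0 0 0 0 0 -0.02 -0.6" --pt "0 0 0 0 0 -0.04 -0.6" --pt "0 0 0 0 0 -0.06 -0.6" --pt "0 0 0 0 0 -0.08 -0.6" --pt "0 0 0 0 0 -0.1 -0.6" --pt "0 0 0 0 0 -0.11 -0.6" --pt "0 0 0 0 0 -0.11 -0.6"

```text
time_s: 3.85
ee_pos: [0.4071, -0.2422, 0.1766]
eef_rot: [3.14, -0.002, 0.019]
force: [-0.5, -0.5, -0.7]
grip_width: 0.0415
```

```bash
python3 snap.py wrist:w3;python3 lids.py w3; python3 g.py .4915 -.0062 .175 .0224
```

```text
3.85 [ 0.4071 -0.2422  0.1766] [ 3.1403e+00 -1.8000e-03  1.9200e-02] 0.033 0.0415 [-0.54 -0.48 -0.68]
red [321.5 246.5] 4348 ztop 0.1849 mean [ 0.4086 -0.2419] circ 0.4071 -0.2416 r 0.0221
blue [326.7  53.8] 2103 ztop 0.0738 mean [ 0.5347 -0.2438] circ 0.5347 -0.244 r 0.0219
yel [ 65.3 172. ] 2277 ztop 0.0794 mean [ 0.4303 -0.0075] circ 0.4296 -0.0062 r 0.0224
rack top [ 0.5    -0.0086  0.0291] 11848
((0.48723161220550537, -0.004558160901069641), (0.19948247075080872, 0.088664211332798), 1.0095787048339844)
t 3.9 ee [ 0.4068 -0.2419  0.1754] rot [ 3.1413e+00 -4.0000e-04  1.9200e-02] w 0.0412 F [ 0.45  0.32 -0.07]
-> turn [ 0.02 -0.02 -0.18] shift [ 0.0892 -0.2341  0.0004]
```

View pics/w3.png

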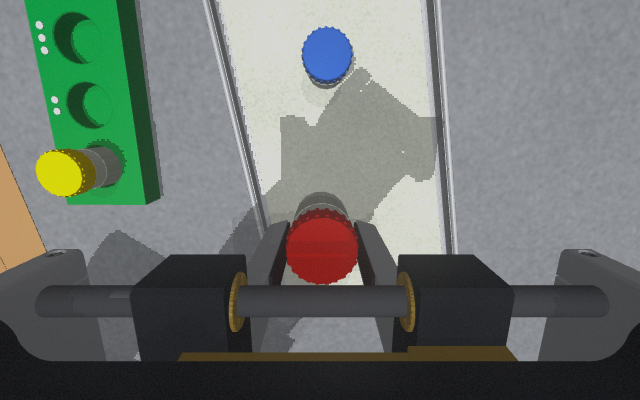

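>>> send_rows --pt "0 0 -0.2 0.008 -0.02 0 -0.6" --pt "0 0 -0.2 0.022 -0.058 0 -0.6" --pt "0 0 -0.2 0.038 -0.1 0 -0.6" --pt "0 0 -0.2 0.054 -0.142 0 -0.6" --pt "0 0 -0.2 0.069 -0.182 0 -0.6" --pt "0 0 -0.2 0.081 -0.214 0 -0.6" --pt "0 0 -0.2 0.089 -0.234 0 -0.6" --pt "0 0 -0.2 0.089 -0.234 0 -0.6"

```text
time_s: 4.7
ee_pos: [0.4913, -0.0043, 0.1741]
eef_rot: [-3.141, 0.002, 0.025]
force: [0.4, -0.1, -0.5]
grip_width: 0.0416
```

```bash
python3 snap.py wrist:w4;python3 lids.py w4; python3 g.py .4915 -.0062 .12 .0224
```

```text
4.7 [ 0.4913 -0.0043  0.1741] [-3.1412e+00  1.9000e-03  2.5500e-02] 0.058 0.0416 [ 0.38 -0.13 -0.45]
red [321.6 246.4] 4377 ztop 0.1825 mean [ 0.4928 -0.004 ] circ 0.4912 -0.004 r 0.0221
blue [584.1 160.4] 2054 ztop 0.0739 mean [ 0.5356 -0.2418] circ 0.5356 -0.243 r 0.0221
rack top [ 0.5711 -0.0044  0.0294] 11628
((0.5231340527534485, -0.004042051732540131), (0.27023059129714966, 0.08615196496248245), 0.9126935005187988)
t 4.75 ee [ 0.491  -0.0055  0.1742] rot [-3.1415e+00  1.9000e-03  2.4700e-02] w 0.0416 F [ 0.7   0.73 -0.25]
-> turn [-0.01  0.11  0.13] shift [0.0006 0.0007 0.0542]
```

View pics/w4.png

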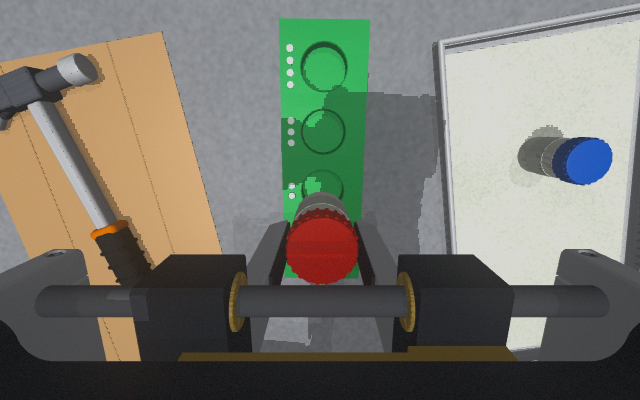

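The whole rack is in view: pocket 3's mouth is at about (323,131), pocket 4's at (324,66), and the red pot is centred in the gripper. I'll let it settle and measure once more.

>>> send_rows --pt "0 0 0.1 0.0006 0.0003 0.02 -0.6" --pt "0 0 0.1 0.0006 0.0003 0.03 -0.6" --pt "0 0 0.1 0.0006 0.0003 0.03 -0.6" --pt "0 0 0.1 0.0006 0.0003 0.03 -0.6"

```text
time_s: 5.15
ee_pos: [0.4918, -0.0071, 0.1456]
eef_rot: [3.142, 0.0, 0.02]
force: [-0.3, 1.3, -0.4]
grip_width: 0.0413
```

```bash
python3 snap.py wrist:w5 top:t5 side:s5;python3 lids.py w5; python3 - <<'E'
from h import *
c=dict(np.load("pics/w5.npz"))
a=c["pixels"][0:240,260:400,::-1]; cv2.imwrite("pics/w5z.png",cv2.resize(a,None,fx=4,fy=2.5,interpolation=cv2.INTER_CUBIC))
t=dict(np.load("pics/t5.npz")); cv2.imwrite("pics/t5z.png",cv2.resize(t["pixels"][170:275,290:360,::-1],None,fx=5,fy=5,interpolation=cv2.INTER_CUBIC))
t=dict(np.load("pics/s5.npz")); cv2.imwrite("pics/s5z.png",cv2.resize(t["pixels"][100:240,270:430,::-1],None,fx=4,fy=4,interpolation=cv2.INTER_CUBIC))
E
```

```text
5.15 [ 0.4918 -0.0071  0.1456] [3.1416e+00 4.0000e-04 2.0200e-02] 0.012 0.0413 [-0.27  1.34 -0.43]
red [321.6 246.2] 4357 ztop 0.154 mean [ 0.4934 -0.0068] circ 0.4918 -0.007 r 0.0219
blue [607.9 163.4] 2830 ztop 0.0738 mean [ 0.5356 -0.241 ] circ 0.5355 -0.2428 r 0.0222
rack top [ 0.5723 -0.0044  0.0294] 14017
((0.5271736979484558, -0.003907188773155212), (0.2615276277065277, 0.08639491349458694), 0.7950179576873779)
```

View pics/w5z.png

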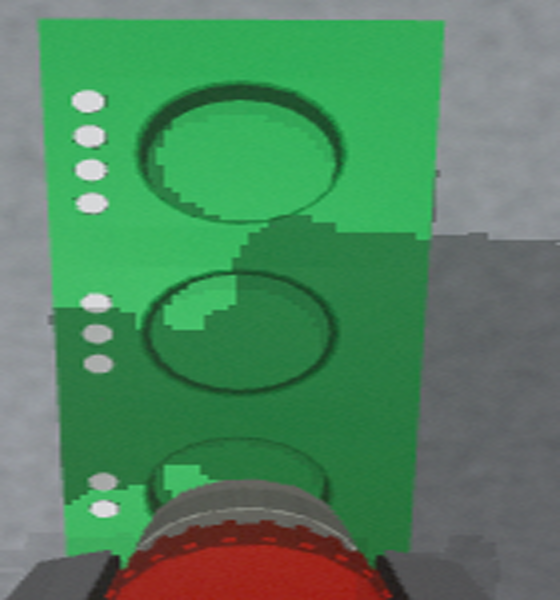

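View pics/s5z.png

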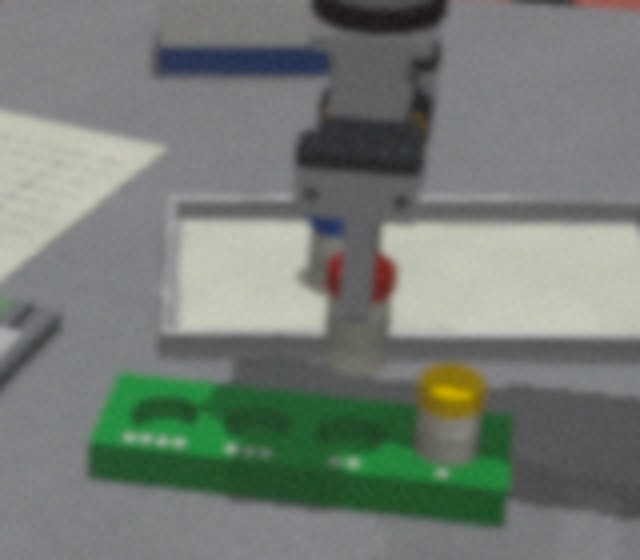

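```bash
python3 - <<'E'
from h import *
c=dict(np.load("pics/w5.npz"))
for a,b in ((241.5,152.5),(240,332.5)): print(ray(c,260+a/4,b/2.5,.03))
print("p2 left/right y", ray(c,260+148/4,495/2.5,.03),ray(c,260+329/4,495/2.5,.03), "p2 top x",ray(c,260+240/4,437/2.5,.03))
# rack edges at P3 row, P4 row
g=mask(c,(50,90,20),(85,255,255))
for r in (25,60,133,160,185):
    u=np.nonzero(g[r])[0]; u=u[(u>250)&(u<400)]; print(r,ray(c,u.min()-.5,r,.03).round(4),ray(c,u.max()+.5,r,.03).round(4))
t=dict(np.load("pics/t5.npz")); print("px of (.4918,-.0071)->",proj(c,(.4918,-.0071,.154)))
E
python3 lids.py t5; python3 g.py .4918 -.0055 .1 .0224
```

```text
[ 0.6158611  -0.00323165  0.03      ]
[ 0.55410992 -0.00414124  0.03      ]
p2 left/right y [0.49132599 0.01716945 0.03      ] [ 0.49226363 -0.02721939  0.03      ] p2 top x [ 0.51482515 -0.00492935  0.03      ]
25 [0.6433 0.0408 0.03  ] [ 0.6452 -0.0455  0.03  ]
60 [0.6157 0.0405 0.03  ] [ 0.6176 -0.0454  0.03  ]
133 [0.5532 0.0391 0.03  ] [ 0.555  -0.0464  0.03  ]
160 [0.5281 0.0386 0.03  ] [ 0.5299 -0.0469  0.03  ]
185 [0.5039 0.038  0.03  ] [ 0.5057 -0.0473  0.03  ]
px of (.4918,-.0071)-> (np.float64(322.080639956165), np.float64(252.07866766356136))
rack top [ 0.6415 -0.009   0.0295] 186
((0.6347046494483948, -0.0037038177251815796), (0.0461600199341774, 0.08174417912960052), 1.6803770065307617)
t 5.3 ee [ 0.4921 -0.0068  0.1461] rot [ 3.1415e+00 -9.0000e-04  2.0600e-02] w 0.0416 F [-1.52  0.49  0.21]
-> turn [ 0.01 -0.05 -0.1 ] shift [-0.0003 -0.0013  0.0461]
```

>>> send_rows --pt "0 0 -0.1 0 -0.0013 0.01 -0.6" --pt "0 0 -0.1 0 -0.0013 0.025 -0.6" --pt "0 0 -0.1 0 -0.0013 0.038 -0.6" --pt "0 0 -0.1 0 -0.0013 0.046 -0.6" --pt "0 0 -0.1 0 -0.0013 0.046 -0.6" --pt "0 0 -0.1 0 -0.0013 0.046 -0.6"

```text
time_s: 5.9
ee_pos: [0.492, -0.0053, 0.0996]
eef_rot: [3.142, -0.0, 0.023]
force: [0.7, -0.3, 0.6]
grip_width: 0.0416
```

```bash
python3 snap.py wrist:w6 side:s6; python3 lids.py w6; python3 - <<'E'
from h import *
c=dict(np.load("pics/w6.npz"))
a=c["pixels"][60:300,240:410,::-1]; cv2.imwrite("pics/w6z.png",cv2.resize(a,None,fx=4,fy=2.5,interpolation=cv2.INTER_CUBIC))
t=dict(np.load("pics/s6.npz")); cv2.imwrite("pics/s6z.png",cv2.resize(t["pixels"][130:240,270:430,::-1],None,fx=5,fy=5,interpolation=cv2.INTER_CUBIC))
E
python3 g.py .492 -.0055 .0715 .0224
```

```text
5.9 [ 0.492  -0.0053  0.0996] [ 3.1416e+00 -1.0000e-04  2.2700e-02] 0.011 0.0416 [ 0.74 -0.3   0.58]
red [321.6 246.5] 4388 ztop 0.108 mean [ 0.4934 -0.0049] circ 0.4918 -0.0048 r 0.0221
yel [319.9 325.9] 993 ztop 0.0797 mean [ 0.4211 -0.0055] circ 0.4249 -0.0051 r 0.0208
rack top [ 0.5693 -0.0047  0.0293] 17509
((0.5173053741455078, -0.003995951265096664), (0.2604597210884094, 0.08633222430944443), 0.8341531157493591)
t 6.0 ee [ 0.4922 -0.0053  0.1   ] rot [ 3.1415e+00 -9.0000e-04  2.2700e-02] w 0.0415 F [-0.94  0.31 -0.56]
-> turn [ 0.01 -0.05  0.02] shift [-0.0002  0.0002  0.0285]
```

View pics/w6z.png

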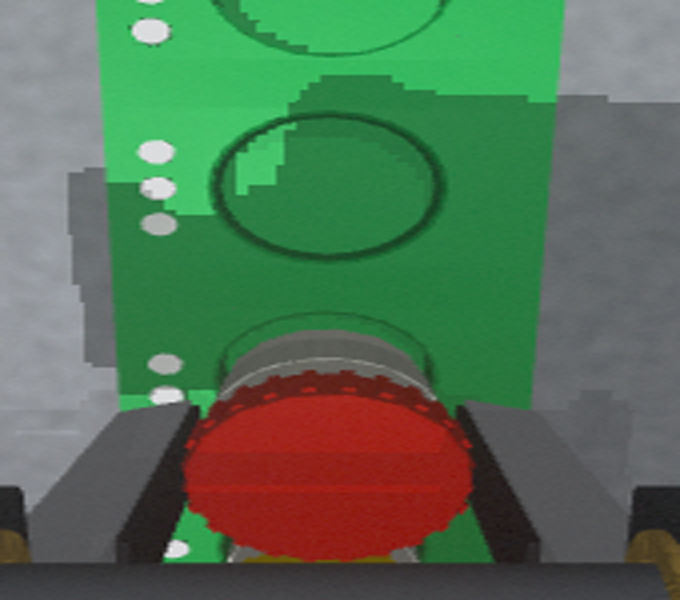

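View pics/s6z.png

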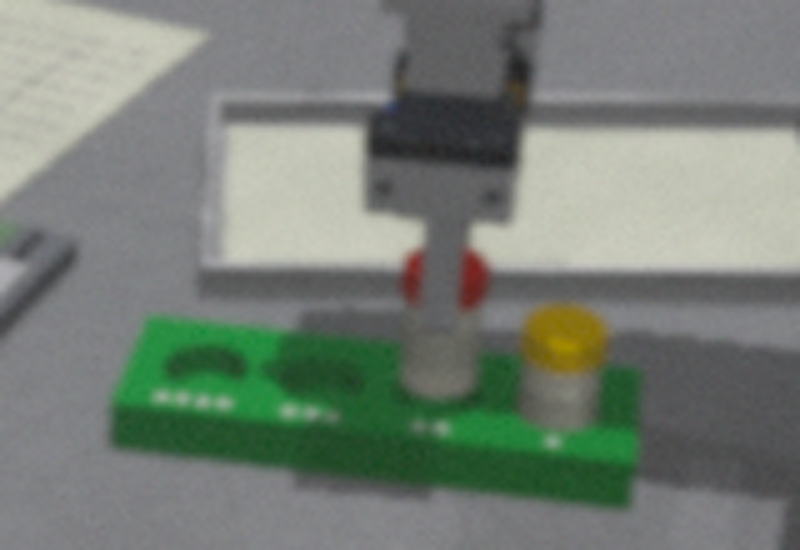

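In the wrist crop the pot body (x 220–435) sits centred over pocket 2's mouth (x 220–433). Lowering slowly.

>>> send_rows --pt "0 0 0 -0.0002 0.0001 0.005 -0.6" --pt "0 0 0 -0.0002 0.0001 0.01 -0.6" --pt "0 0 0 -0.0002 0.0001 0.014 -0.6" --pt "0 0 0 -0.0002 0.0001 0.017 -0.6" --pt "0 0 0 -0.0002 0.0001 0.017 -0.6" --pt "0 0 0 -0.0002 0.0001 0.017 -0.6"

```text
time_s: 6.6
ee_pos: [0.4917, -0.0054, 0.0824]
eef_rot: [3.142, 0.0, 0.023]
force: [-0.4, 0.4, -0.3]
grip_width: 0.0415
```

```bash
python3 snap.py wrist:w7; python3 lids.py w7|head -1; python3 g.py .492 -.0055 .0705 .0224
```

```text
6.6 [ 0.4917 -0.0054  0.0824] [3.1416e+00 1.0000e-04 2.2700e-02] 0.003 0.0415 [-0.4   0.38 -0.3 ]
red [321.6 246.5] 4395 ztop 0.0908 mean [ 0.4931 -0.0051] circ 0.4916 -0.0049 r 0.0221
t 6.65 ee [ 0.4917 -0.0054  0.0825] rot [-3.1416e+00 -2.0000e-04  2.2700e-02] w 0.0415 F [ 0.97  0.36 -0.26]
-> turn [-0.   -0.01  0.01] shift [0.0002 0.0001 0.012 ]
```

It entered the pocket with no contact force. Now down to the floor.

>>> send_rows --pt "0 0 0 0 0 0.003 -0.6" --pt "0 0 0 0 0 0.006 -0.6" --pt "0 0 0 0 0 0.008 -0.6" --pt "0 0 0 0 0 0.0095 -0.6" --pt "0 0 0 0 0 0.0105 -0.6" --pt "0 0 0 0 0 0.0105 -0.6" --pt "0 0 0 0 0 0.0105 -0.6"

```text
time_s: 7.35
ee_pos: [0.4917, -0.0054, 0.072]
eef_rot: [-3.142, -0.0, 0.023]
force: [0.8, 0.4, -0.3]
grip_width: 0.0411
```

```bash
python3 snap.py wrist:w8; python3 lids.py w8|head -2
```

```text
7.35 [ 0.4917 -0.0054  0.072 ] [-3.1416e+00 -1.0000e-04  2.2700e-02] 0.003 0.0411 [ 0.82  0.4  -0.33]
red [321.6 246.5] 4395 ztop 0.0804 mean [ 0.4931 -0.0051] circ 0.4915 -0.0049 r 0.0222
yel [319.8 334.7] 2350 ztop 0.0797 mean [ 0.438  -0.0053] circ 0.4657 -0.0068 r 0.047
```

Top is at 0.0804, within about 0.5 mm of home. I'll press lightly until contact shows.

>>> send_rows --pt "0 0 0 0 0 0.0005 -0.6" --pt "0 0 0 0 0 0.001 -0.6" --pt "0 0 0 0 0 0.001 -0.6"

```text
time_s: 7.7
ee_pos: [0.4919, -0.0053, 0.0714]
eef_rot: [3.142, -0.001, 0.023]
force: [-1.0, -0.0, 5.3]
grip_width: 0.0414
```

```bash
python3 snap.py wrist:w9; python3 lids.py w9|head -2
```

```text
7.7 [ 0.4919 -0.0053  0.0714] [ 3.1416e+00 -8.0000e-04  2.2700e-02] 0.002 0.0414 [-0.97 -0.02  5.34]
red [321.6 246.5] 4398 ztop 0.0798 mean [ 0.4934 -0.0051] circ 0.4919 -0.0051 r 0.0221
yel [319.9 334.8] 2353 ztop 0.0797 mean [ 0.4387 -0.0051] circ 0.466 -0.0067 r 0.0468
```

Seated: 5 N upward and the top at 0.0798, matching the yellow pot. I'll release slowly and retreat.

>>> send_rows --pt "0 0 0 0 0 -0.0005 -0.3" --pt "0 0 0 0 0 -0.0005 0" --pt "0 0 0 0 0 -0.0005 0.5" --pt "0 0 0 0 0 -0.0005 0.5" --pt "0 0 0 0 0 -0.0005 0.5" --pt "0 0 0 0 0 -0.0005 0.5"

```text
time_s: 8.35
ee_pos: [0.4916, -0.0054, 0.0714]
eef_rot: [-3.142, 0.0, 0.023]
force: [-0.3, 0.7, 0.0]
grip_width: 0.07
```

>>> send_rows --pt "0 0 0 0 0 -0.01 0.8" --pt "0 0 0 0 0 -0.035 1" --pt "0 0 0 0 0 -0.075 1" --pt "0 0 0 0 0 -0.11 1" --pt "0 0 0 0 0 -0.12 1" --pt "0 0 0 0 0 -0.12 1" --pt "0 0 0 0 0 -0.12 1"

```text
time_s: 9.05
ee_pos: [0.4912, -0.0053, 0.1905]
eef_rot: [-3.141, 0.001, 0.023]
force: [-1.0, 0.6, -0.0]
grip_width: 0.0938
```

```bash
python3 snap.py wrist:w10; python3 lids.py w10; python3 g.py .535 -.2436 .19 .0224
```

```text
9.05 [ 0.4912 -0.0053  0.1905] [-3.1414e+00  1.2000e-03  2.2700e-02] 0.019 0.0938 [-1.03  0.62 -0.03]
red [321.1 196.7] 1496 ztop 0.0797 mean [ 0.4926 -0.0046] circ 0.4916 -0.0045 r 0.0218
blue [570. 158.] 1639 ztop 0.0739 mean [ 0.5356 -0.2422] circ 0.5351 -0.243 r 0.022
yel [320.6 253.9] 1407 ztop 0.0796 mean [ 0.4313 -0.0055] circ 0.4301 -0.0056 r 0.0219
rack top [ 0.5487 -0.0047  0.0294] 12382
((0.5227484107017517, -0.004092708230018616), (0.2705373167991638, 0.08616070449352264), 0.9097442626953125)
t 9.1 ee [ 0.4911 -0.0053  0.1901] rot [-3.1414e+00  2.1000e-03  2.2700e-02] w 0.0941 F [ 0.49 -0.6   0.01]
-> turn [-0.01  0.12  0.02] shift [0.0385 0.2392 0.    ]
```

View pics/w10.png

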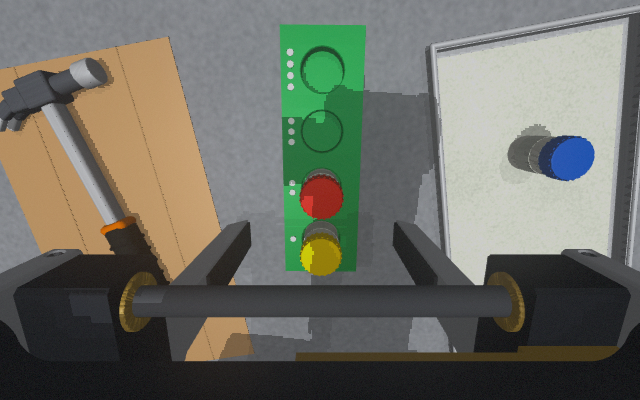

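Red stands upright in pocket 2 at (321,197), with its lid level with yellow's and 62 mm from it. On to blue, now at (570,158).

>>> send_rows --pt "0 0 0 0.006 0.035 0 1" --pt "0 0 0 0.014 0.085 0 1" --pt "0 0 0 0.022 0.135 0 1" --pt "0 0 0 0.03 0.185 0 1" --pt "0 0 0 0.036 0.225 0 1" --pt "0 0 0 0.0385 0.239 0 1" --pt "0 0 0 0.0385 0.239 0 1" --pt "0 0 0 0.0385 0.239 0 1"

```text
time_s: 9.9
ee_pos: [0.5353, -0.2423, 0.1905]
eef_rot: [-3.14, 0.001, 0.023]
force: [-0.5, 0.5, 0.7]
grip_width: 0.094
```

>>> send_rows --pt "0 0 0 0 0 0 1" --pt "0 0 0 0 0 0 1"

```text
time_s: 10.1
ee_pos: [0.5357, -0.2421, 0.1916]
eef_rot: [3.142, -0.0, 0.024]
force: [0.0, 0.1, 0.6]
grip_width: 0.0938
```

```bash
python3 snap.py wrist:w11; python3 lids.py w11; python3 g.py .535 -.2436 .065 .0224
```

```text
10.1 [ 0.5357 -0.2421  0.1916] [ 3.1416e+00 -1.0000e-04  2.4200e-02] 0.007 0.0938 [0.02 0.13 0.64]
red [ 89.9 232.5] 1736 ztop 0.0794 mean [ 0.493  -0.0071] circ 0.5235 -0.0777 r 0.1006
blue [323.6 197.4] 1334 ztop 0.0738 mean [ 0.5356 -0.244 ] circ 0.5348 -0.2442 r 0.0217
rack top [ 0.568  -0.0084  0.0291] 10034
((0.532015860080719, -0.00437956303358078), (0.251144677400589, 0.08852670341730118), 1.1578891277313232)
t 10.15 ee [ 0.5357 -0.2424  0.1917] rot [ 3.1415e+00 -3.0000e-04  2.4100e-02] w 0.0941 F [ 0.11  1.01 -0.64]
-> turn [ 0.01 -0.02  0.09] shift [-0.0008  0.0012  0.1267]
```

>>> send_rows --pt "0 0 0.1 -0.0008 0.0015 0.02 1" --pt "0 0 0.1 -0.0008 0.0015 0.05 1" --pt "0 0 0.1 -0.0008 0.0015 0.08 1" --pt "0 0 0.1 -0.0008 0.0015 0.105 1" --pt "0 0 0.1 -0.0008 0.0015 0.12 1" --pt "0 0 0.1 -0.0008 0.0015 0.1265 1" --pt "0 0 0.1 -0.0008 0.0015 0.1265 1" --pt "0 0 0.1 -0.0008 0.0015 0.1265 1"

```text
time_s: 10.95
ee_pos: [0.5353, -0.2451, 0.0661]
eef_rot: [3.141, -0.001, 0.021]
force: [-0.1, -0.3, 0.6]
grip_width: 0.0941
```

>>> send_rows --pt "0 0 0 0 0 0 0.3" --pt "0 0 0 0 0 0 -0.2" --pt "0 0 0 0 0 0 -0.5" --pt "0 0 0 0 0 0 -0.6" --pt "0 0 0 0 0 0 -0.6" --pt "0 0 0 0 0 0 -0.6" --pt "0 0 0 0 0 0 -0.6" --pt "0 0 0 0 0 0 -0.6"

```text
time_s: 11.75
ee_pos: [0.5348, -0.245, 0.0649]
eef_rot: [-3.142, 0.0, 0.021]
force: [0.1, 1.2, 0.4]
grip_width: 0.0418
```

>>> send_rows --pt "0 0 0 0 0 0 -0.6" --pt "0 0 0 0 0 0 -0.6" --pt "0 0 0 0 0 0 -0.6"

```text
time_s: 12.05
ee_pos: [0.5348, -0.245, 0.0649]
eef_rot: [-3.142, 0.0, 0.021]
force: [-0.4, 0.4, 1.0]
grip_width: 0.0414
```

```bash
python3 snap.py wrist:w12; python3 lids.py w12|head -2
```

```text
12.05 [ 0.5348 -0.245   0.0649] [-3.1416  0.      0.0209] 0.001 0.0414 [-0.4   0.38  1.01]
blue [321.6 246.8] 4355 ztop 0.0739 mean [ 0.5364 -0.2446] circ 0.5346 -0.2444 r 0.0222
rack top [ 0.5657 -0.037   0.0289] 6303
```

View pics/w12.png

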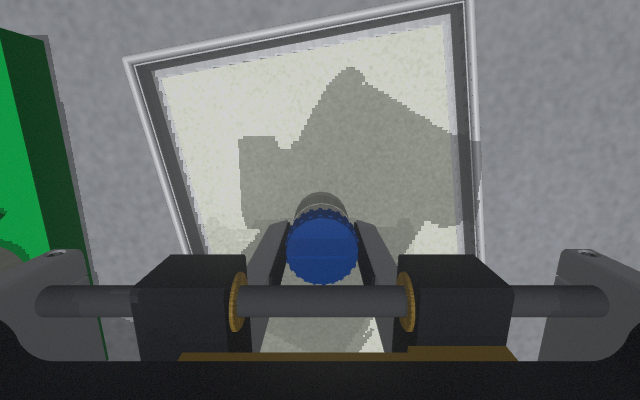

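The blue lid is gripped and centred at (321,247). Lifting, then moving to pocket 3 at about (0.554,-0.0045). Red ended seated at (0.4918,-0.0053), so pocket 3 should be at red plus 62 mm along the rack.

>>> send_rows --pt "0 0 0 0 0 -0.005 -0.6" --pt "0 0 0 0 0 -0.02 -0.6" --pt "0 0 0 0 0 -0.04 -0.6" --pt "0 0 0 0 0 -0.06 -0.6" --pt "0 0 0 0 0 -0.08 -0.6" --pt "0 0 0 0 0 -0.1 -0.6" --pt "0 0 0 0 0 -0.11 -0.6" --pt "0 0 0 0 0 -0.11 -0.6"

```text
time_s: 12.9
ee_pos: [0.5353, -0.2452, 0.1769]
eef_rot: [3.14, -0.003, 0.021]
force: [0.6, -0.2, -1.5]
grip_width: 0.0416
```

```bash
python3 snap.py wrist:w13; python3 g.py .554 -.0042 .175 .0224
```

```text
12.9 [ 0.5353 -0.2452  0.1769] [ 3.1401e+00 -2.7000e-03  2.0900e-02] 0.035 0.0416 [ 0.61 -0.22 -1.49]
t 12.95 ee [ 0.5349 -0.245   0.1754] rot [ 3.1411e+00 -8.0000e-04  2.0900e-02] w 0.0413 F [-0.49  0.46 -0.39]
-> turn [ 0.03 -0.05 -0.08] shift [ 0.0242 -0.2403  0.0003]
```

>>> send_rows --pt "0 0 -0.1 0.002 -0.02 0 -0.6" --pt "0 0 -0.1 0.006 -0.06 0 -0.6" --pt "0 0 -0.1 0.01 -0.103 0 -0.6" --pt "0 0 -0.1 0.0145 -0.146 0 -0.6" --pt "0 0 -0.1 0.019 -0.187 0 -0.6" --pt "0 0 -0.1 0.022 -0.22 0 -0.6" --pt "0 0 -0.1 0.0242 -0.24 0 -0.6" --pt "0 0 -0.1 0.0242 -0.24 0 -0.6"

```text
time_s: 13.75
ee_pos: [0.5536, -0.0023, 0.1739]
eef_rot: [-3.141, 0.002, 0.026]
force: [0.0, -0.1, 0.1]
grip_width: 0.0413
```

>>> send_rows --pt "0 0 0 0 0 0.01 -0.6" --pt "0 0 0 0 0 0.03 -0.6" --pt "0 0 0 0 0 0.05 -0.6" --pt "0 0 0 0 0 0.065 -0.6" --pt "0 0 0 0 0 0.073 -0.6" --pt "0 0 0 0 0 0.073 -0.6" --pt "0 0 0 0 0 0.073 -0.6"

```text
time_s: 14.45
ee_pos: [0.5541, -0.005, 0.1022]
eef_rot: [3.142, -0.0, 0.022]
force: [0.1, 0.6, -0.7]
grip_width: 0.0418
```

```bash
python3 snap.py wrist:w14; python3 lids.py w14; python3 g.py .554 -.0042 .0825 .0224;  python3 - <<'E'
from h import *
c=dict(np.load("pics/w14.npz"))
a=c["pixels"][100:300,240:410,::-1]; cv2.imwrite("pics/w14z.png",cv2.resize(a,None,fx=4,fy=3,interpolation=cv2.INTER_CUBIC))
E
```

```text
14.45 [ 0.5541 -0.005   0.1022] [ 3.1415e+00 -3.0000e-04  2.2000e-02] 0.012 0.0418 [ 0.07  0.62 -0.71]
red [319.4 325.3] 879 ztop 0.0797 mean [ 0.4818 -0.0048] circ 0.4859 -0.0047 r 0.0203
blue [321.2 247.9] 4183 ztop 0.1112 mean [ 0.5555 -0.0047] circ 0.5539 -0.0047 r 0.022
rack top [ 0.5845 -0.0044  0.0294] 12733
((0.5353420972824097, -0.0038961805403232574), (0.24523912370204926, 0.08631035685539246), 0.8854781985282898)
t 14.5 ee [ 0.5543 -0.0049  0.1025] rot [ 3.1415e+00 -1.0000e-03  2.2200e-02] w 0.0415 F [ 0.03 -0.15 -0.63]
-> turn [ 0.01 -0.05 -0.01] shift [-0.0003 -0.0007  0.02  ]
```

View pics/w14z.png

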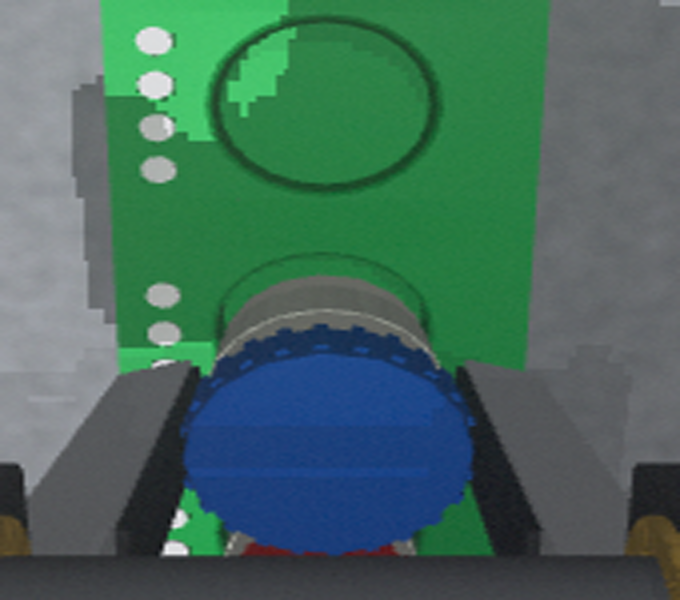

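The blue pot is over pocket 3 (three dots), about 0.7 mm right of centre. I'll correct that and lower.

>>> send_rows --pt "0 0 0 -0.0002 -0.0006 0.005 -0.6" --pt "0 0 0 -0.0002 -0.0006 0.01 -0.6" --pt "0 0 0 -0.0002 -0.0006 0.015 -0.6" --pt "0 0 0 -0.0002 -0.0006 0.0195 -0.6" --pt "0 0 0 -0.0002 -0.0006 0.0195 -0.6" --pt "0 0 0 -0.0002 -0.0006 0.0195 -0.6"

```text
time_s: 15.1
ee_pos: [0.5538, -0.0039, 0.0824]
eef_rot: [-3.142, 0.0, 0.023]
force: [-0.3, 0.1, -1.1]
grip_width: 0.0416
```

```bash
python3 snap.py wrist:w15; python3 lids.py w15|head -2; python3 g.py .554 -.0042 .0715 .0224
```

```text
15.1 [ 0.5538 -0.0039  0.0824] [-3.1416e+00  1.0000e-04  2.2700e-02] 0.006 0.0416 [-0.29  0.12 -1.11]
red [320.9 333.5] 2099 ztop 0.0797 mean [ 0.4923 -0.0046] circ 0.5244 -0.005 r 0.0496
blue [321.2 248.3] 4134 ztop 0.0914 mean [ 0.5552 -0.0035] circ 0.5539 -0.0036 r 0.0221
t 15.15 ee [ 0.5538 -0.0039  0.0826] rot [ 3.1416e+00 -2.0000e-04  2.2700e-02] w 0.0412 F [ 0.6  -0.9  -0.21]
-> turn [ 0.   -0.01  0.02] shift [0.0001 0.0003 0.0111]
```

>>> send_rows --pt "0 0 0 0 0 0.003 -0.6" --pt "0 0 0 0 0 0.006 -0.6" --pt "0 0 0 0 0 0.0085 -0.6" --pt "0 0 0 0 0 0.0105 -0.6" --pt "0 0 0 0 0 0.0115 -0.6" --pt "0 0 0 0 0 0.012 -0.6" --pt "0 0 0 0 0 0.012 -0.6"

```text
time_s: 15.85
ee_pos: [0.554, -0.0039, 0.0708]
eef_rot: [-3.142, -0.001, 0.023]
force: [-0.3, 0.6, 4.6]
grip_width: 0.0416
```

```bash
python3 snap.py wrist:w16; python3 lids.py w16|head -2
```

```text
15.85 [ 0.554  -0.0039  0.0708] [-3.1416e+00 -6.0000e-04  2.2700e-02] 0.002 0.0416 [-0.33  0.58  4.63]
red [320.8 334.9] 2325 ztop 0.0797 mean [ 0.501  -0.0043] circ 0.5283 -0.0042 r 0.046
blue [321.3 248.8] 4084 ztop 0.0799 mean [ 0.5553 -0.0035] circ 0.5539 -0.0035 r 0.0221
```

Seated (4.6 N, top at 0.0799). Releasing and retreating.

>>> send_rows --pt "0 0 0 0 0 -0.0005 -0.3" --pt "0 0 0 0 0 -0.0005 0" --pt "0 0 0 0 0 -0.0005 0.5" --pt "0 0 0 0 0 -0.0005 0.5" --pt "0 0 0 0 0 -0.0005 0.5" --pt "0 0 0 0 0 -0.0005 0.5"

```text
time_s: 16.5
ee_pos: [0.5537, -0.0039, 0.0709]
eef_rot: [3.142, 0.0, 0.023]
force: [-1.1, 0.9, -0.9]
grip_width: 0.0698
```

>>> send_rows --pt "0 0 0 0 0 -0.01 0.8" --pt "0 0 0 0 0 -0.035 1" --pt "0 0 0 0 0 -0.075 1" --pt "0 0 0 0 0 -0.12 1" --pt "0 0 0 0 0 -0.16 1" --pt "0 0 0 0 0 -0.18 1" --pt "0 0 0 0 0 -0.18 1" --pt "0 0 0 0 0 -0.18 1"

```text
time_s: 17.3
ee_pos: [0.5535, -0.0039, 0.2507]
eef_rot: [-3.142, 0.0, 0.023]
force: [-0.8, 0.2, -0.6]
grip_width: 0.0939
```

```bash
python3 snap.py wrist:w17; python3 lids.py w17; python3 g.py .55 .28 .25 .3
```

```text
17.3 [ 0.5535 -0.0039  0.2507] [-3.1416e+00  1.0000e-04  2.2600e-02] 0.023 0.0939 [-0.8   0.15 -0.63]
red [321.3 233.7] 972 ztop 0.0797 mean [ 0.4928 -0.0047] circ 0.492 -0.005 r 0.0217
blue [321.  184.9] 979 ztop 0.0798 mean [ 0.5548 -0.0031] circ 0.5543 -0.0031 r 0.0213
yel [320.7 274.1] 658 ztop 0.0796 mean [ 0.4374 -0.0054] circ 0.4312 -0.0055 r 0.0213
rack top [ 0.5504 -0.005   0.0294] 7214
((0.5264337658882141, -0.004037473350763321), (0.2617608904838562, 0.08623159676790237), 0.9374403357505798)
t 17.35 ee [ 0.5533 -0.0039  0.2499] rot [-3.1414e+00  1.6000e-03  2.2600e-02] w 0.0939 F [ 0.6  -0.18 -1.16]
-> turn [ -0.02   0.09 -15.89] shift [ 0.0031 -0.2839 -0.    ]
```

View pics/w17.png

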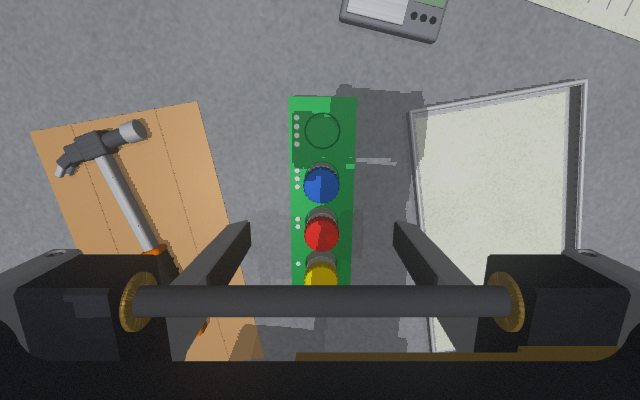

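All three lids are level (0.0796–0.0798) and 62 mm apart in pockets 1 to 3. The hammer head is at (92,147), with the shaft running down to (152,248). I'll go above the balance point and look.

>>> send_rows --pt "0 0 -3 -0.002 -0.03 0 1" --pt "0 0 -6 -0.004 -0.07 0 1" --pt "0 0 -9 -0.006 -0.115 0 1" --pt "0 0 -12 -0.008 -0.16 0 1" --pt "0 0 -15 -0.01 -0.205 0 1" --pt "0 0 -17.5 -0.01 -0.245 0 1" --pt "0 0 -18.4 -0.011 -0.273 0 1" --pt "0 0 -18.4 -0.011 -0.281 0 1"

```text
time_s: 18.15
ee_pos: [0.5354, 0.279, 0.2491]
eef_rot: [-3.142, 0.003, 0.347]
force: [-0.5, -0.0, -0.7]
grip_width: 0.0937
```

>>> send_rows --pt "0 0 0 0 0 0 1" --pt "0 0 0 0 0 0 1" --pt "0 0 0 0 0 0 1"

```text
time_s: 18.45
ee_pos: [0.5367, 0.2755, 0.2508]
eef_rot: [3.141, 0.0, 0.342]
force: [0.6, -0.1, 0.5]
grip_width: 0.0941
```

```bash
python3 snap.py wrist:w18
```

```text
18.45 [0.5367 0.2755 0.2508] [3.1414e+00 3.0000e-04 3.4210e-01] 0.004 0.0941 [ 0.56 -0.14  0.48]
```

View pics/w18.png

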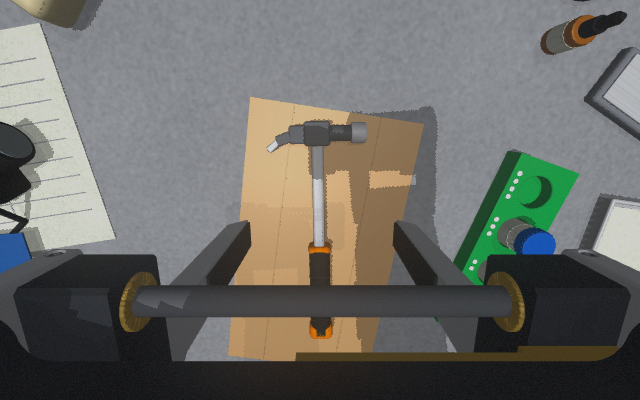

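The hammer lies nearly along the image column: head block at (317,133), bare shaft at rows 146–241, orange grip start at row 243 and face at (366,132).

```bash
python3 - <<'E'
from h import *
c=dict(np.load("pics/w18.npz"))
H=hsv(c); 
a=c["pixels"][110:350,250:390,::-1]; cv2.imwrite("pics/w18z.png",cv2.resize(a,None,fx=3,fy=2.5,interpolation=cv2.INTER_CUBIC))
# shaft pixels: low-sat in columns 300-335
rows=np.arange(150,238,4); C=[]
for r in rows:
    s=H[r,300:336,1]; u=np.nonzero(s<60)[0]+300
    C.append((u.min(),u.max()))
C=np.array(C); mid=C.mean(1)
P=ray(c,mid,rows,.024)[:,:2]; W=(ray(c,C[:,1]+.5,rows,.024)-ray(c,C[:,0]-.5,rows,.024))
print("width",np.linalg.norm(W,axis=1).round(4))
vx,vy,x0,y0=cv2.fitLine(P.astype(np.float32),cv2.DIST_HUBER,0,.01,.01).ravel(); 
d=np.array([vx,vy]); d*=np.sign(d[0]); p0=np.array([x0,y0]); yaw=np.arctan2(d[1],d[0]); print("shaft p0",p0,"yaw",yaw, "resid",np.abs((P-p0)@[-d[1],d[0]]).max())
def al(q): return (np.asarray(q)[:2]-p0)@d, (np.asarray(q)[:2]-p0)@[-d[1],d[0]]
# orange start & end on the axis
o=(H[:,:,0]>8)&(H[:,:,0]<16)&(H[:,:,1]>200)
v,u=np.nonzero(o); k=(u>300)&(u<340)&(v>225)&(v<345); v=v[k];u=u[k]; print("orange rows",v.min(),v.max(), u[v<260].min(),u[v<260].max())
g=al(ray(c,318.5,v.min()-.5,.028)); e=al(ray(c,320.5,v.max()+.5,.022)); print("grip start along",g,"end",e,"len",g[0]-e[0])
for nm,uv,z in (("head front row top",(317,121),.028),("head mid",(317,133),.028),("head back",(317,146),.028),("face edge",(367,132),.014),("claw",(268,150),.014)):
    print(nm,al(ray(c,*uv,z)))
for a in (g[0]+.098,e[0]+.256): print("balance est",p0+d*a)
m=np.zeros((400,640),bool); m[150:238,314:321]=1; print("shaft z",np.percentile(pts(c,m)[:,2],[20,50,80]))
E
```

```text
width [0.0146 0.0146 0.0147 0.0147 0.0161 0.0161 0.0162 0.0163 0.0163 0.0164
 0.0151 0.0151 0.0152 0.0152 0.0153 0.0153 0.0154 0.0154 0.0155 0.0155
 0.0142 0.0156]
shaft p0 [0.5156687  0.27341998] yaw 0.35749784 resid 0.00071170756838355
orange rows 247 338 309 329
grip start along (np.float64(-0.07791355276022693), np.float64(0.0002535581164085871)) end (np.float64(-0.23666666967126412), np.float64(-0.00018256393042507667)) len 0.1587531169110372
head front row top (np.float64(0.09491679044386737), np.float64(-0.0007240157885137013))
head mid (np.float64(0.07992273457199721), np.float64(-0.0004539867201583428))
head back (np.float64(0.06334462785950666), np.float64(-0.00015543036229738238))
face edge (np.float64(0.07989072335008791), np.float64(-0.06715597301013689))
claw (np.float64(0.05794012523954753), np.float64(0.06665777657205478))
balance est [0.53448518 0.28044885]
balance est [0.53377968 0.28018532]
shaft z [0.02259651 0.02330925 0.02396685]
```

View pics/w18z.png

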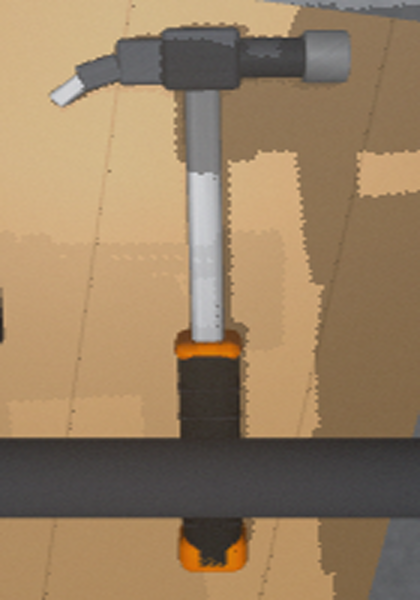

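The cues agree: balance at (0.5345, 0.2805), yaw 0.3575, with grip length 158.8 mm, head and claw offsets and shaft width all matching the spec. Descending in stages.

```bash
python3 g.py .5345 .2805 .08 .3575
```

```text
t 18.5 ee [0.5367 0.2756 0.251 ] rot [3.1415e+00 1.0000e-04 3.4220e-01] w 0.0939 F [ 0.05 -0.36  0.26]
-> turn [ 0.    0.   -0.88] shift [-0.0004 -0.0054  0.171 ]
```

>>> send_rows --pt "0 0 -0.5 -0.0004 -0.0054 0.03 1" --pt "0 0 -0.9 -0.0004 -0.0054 0.07 1" --pt "0 0 -0.9 -0.0004 -0.0054 0.11 1" --pt "0 0 -0.9 -0.0004 -0.0054 0.145 1" --pt "0 0 -0.9 -0.0004 -0.0054 0.165 1" --pt "0 0 -0.9 -0.0004 -0.0054 0.171 1" --pt "0 0 -0.9 -0.0004 -0.0054 0.171 1" --pt "0 0 -0.9 -0.0004 -0.0054 0.171 1"

```text
time_s: 19.3
ee_pos: [0.5349, 0.2817, 0.0814]
eef_rot: [-3.141, -0.002, 0.359]
force: [-0.6, 0.7, -0.1]
grip_width: 0.0941
```

```bash
python3 snap.py wrist:w19; python3 g.py .5345 .2805 .024 .3575; python3 - <<'E'
from h import *
c=dict(np.load("pics/w19.npz")); 
for a,n in ((.02,"bal+20mm"),(0,"bal")):
    print(n,proj(c,(.5345+a*np.cos(.3575),.2805+a*np.sin(.3575),.024)))
E
```

```text
19.3 [0.5349 0.2817 0.0814] [-3.1415e+00 -2.0000e-03  3.5900e-01] 0.007 0.0941 [-0.57  0.68 -0.08]
t 19.35 ee [0.5349 0.2818 0.0816] rot [-3.1414e+00 -2.4000e-03  3.5920e-01] w 0.0941 F [ 0.28 -1.12 -0.02]
-> turn [-0.01 -0.13  0.09] shift [-0.001   0.0011  0.0576]
bal+20mm (np.float64(323.06878700067676), np.float64(192.77235228345327))
bal (np.float64(322.9669961446688), np.float64(217.52139229897313))
```

View pics/w19.png

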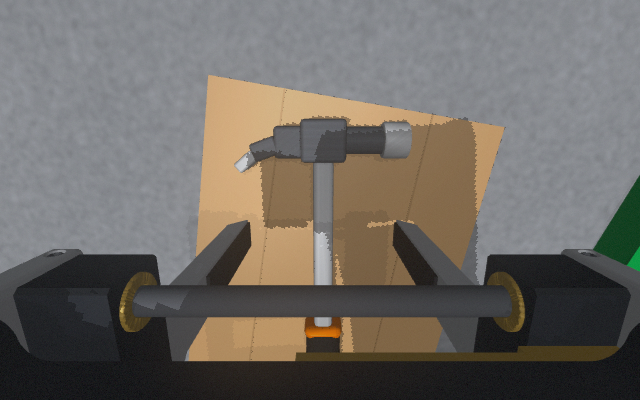

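The shaft is centred (column 323) between the fingers (columns 250 and 393), and the head is well ahead of them. Down to z 0.024.

>>> send_rows --pt "0 0 0.1 -0.0008 0.0011 0.02 1" --pt "0 0 0.1 -0.0008 0.0011 0.036 1" --pt "0 0 0.1 -0.0008 0.0011 0.048 1" --pt "0 0 0.1 -0.0008 0.0011 0.055 1" --pt "0 0 0.1 -0.0008 0.0011 0.0575 0.6" --pt "0 0 0.1 -0.0008 0.0011 0.0575 0.3" --pt "0 0 0.1 -0.0008 0.0011 0.0575 0.0"

```text
time_s: 20.05
ee_pos: [0.5341, 0.2806, 0.023]
eef_rot: [-3.142, -0.001, 0.358]
force: [-0.5, -0.3, 0.4]
grip_width: 0.0734
```

```bash
python3 snap.py wrist:w20; python3 g.py .5345 .2805 .024 .3575
```

```text
20.05 [0.5341 0.2806 0.023 ] [-3.1415e+00 -8.0000e-04  3.5780e-01] 0.003 0.0734 [-0.51 -0.31  0.37]
t 20.1 ee [0.5341 0.2806 0.0231] rot [-3.1415e+00 -1.0000e-03  3.5780e-01] w 0.0695 F [0.22 0.47 0.18]
-> turn [-0.01 -0.05  0.02] shift [ 0.0003  0.0002 -0.0009]
```

View pics/w20.png

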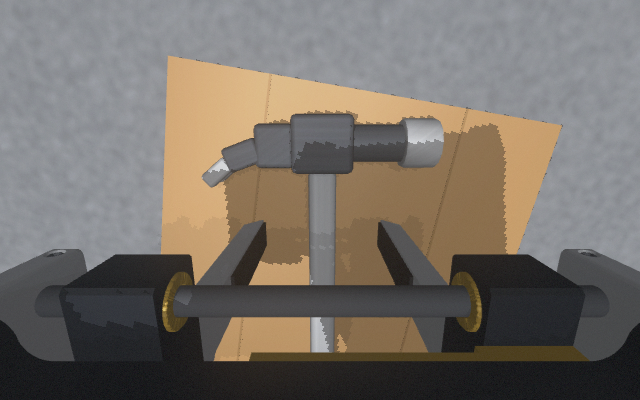

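Aligned, with no contact. Closing on the shaft.

>>> send_rows --pt "0 0 0 0 0 0 -0.3" --pt "0 0 0 0 0 0 -0.6" --pt "0 0 0 0 0 0 -0.9" --pt "0 0 0 0 0 0 -1" --pt "0 0 0 0 0 0 -1" --pt "0 0 0 0 0 0 -1" --pt "0 0 0 0 0 0 -1" --pt "0 0 0 0 0 0 -1" --force 20

```text
time_s: 20.9
ee_pos: [0.5338, 0.2804, 0.0224]
eef_rot: [3.142, -0.0, 0.358]
force: [-0.4, 0.3, -0.7]
grip_width: 0.0156
```

>>> send_rows --pt "0 0 0 0 0 0 -1" --pt "0 0 0 0 0 0 -1" --pt "0 0 0 0 0 0 -1" --pt "0 0 0 0 0 0 -1" --pt "0 0 0 0 0 0 -1" --force 55

```text
time_s: 21.4
ee_pos: [0.5338, 0.2804, 0.0224]
eef_rot: [3.142, 0.0, 0.358]
force: [0.5, -1.2, -0.3]
grip_width: 0.0154
```

>>> send_rows --pt "0 0 0 0 0 -0.003 -1" --pt "0 0 0 0 0 -0.008 -1" --pt "0 0 0 0 0 -0.015 -1" --pt "0 0 0 0 0 -0.02 -1" --pt "0 0 0 0 0 -0.02 -1" --pt "0 0 0 0 0 -0.02 -1"

```text
time_s: 22.0
ee_pos: [0.5338, 0.2804, 0.0425]
eef_rot: [-3.142, -0.0, 0.358]
force: [-0.3, 0.2, -6.4]
grip_width: 0.0152
```

```bash
python3 snap.py wrist:w21 side:s21; python3 - <<'E'
from station import ctrl; print(ctrl.get_obs()["moment"], ctrl.get_obs()["force"])
from h import *
t=dict(np.load("pics/s21.npz")); cv2.imwrite("pics/s21z.png",cv2.resize(t["pixels"][150:340,230:470,::-1],None,fx=3,fy=3,interpolation=cv2.INTER_CUBIC))
E
```

```text
22.0 [0.5338 0.2804 0.0425] [-3.1416e+00 -1.0000e-04  3.5780e-01] 0.009 0.0152 [-0.33  0.18 -6.36]
[-0.01734094  0.02940857 -0.04538664] [-0.49201198 -0.10576504 -6.61812403]
```

View pics/s21z.png

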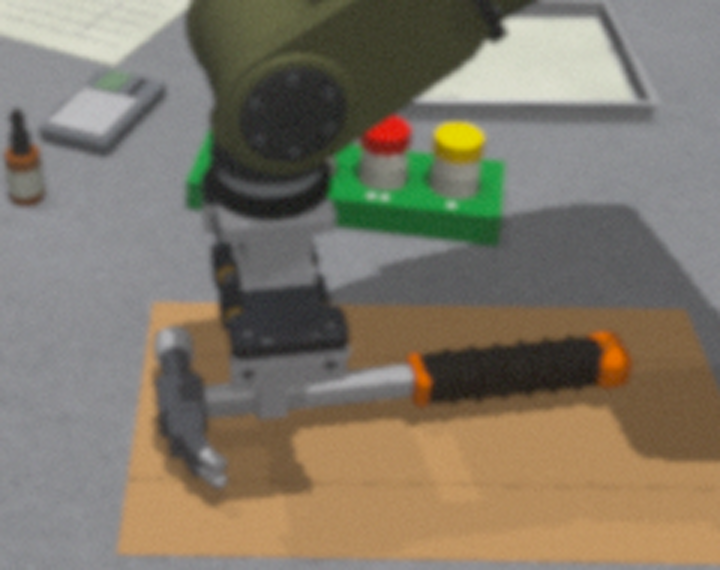

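View pics/w21.png

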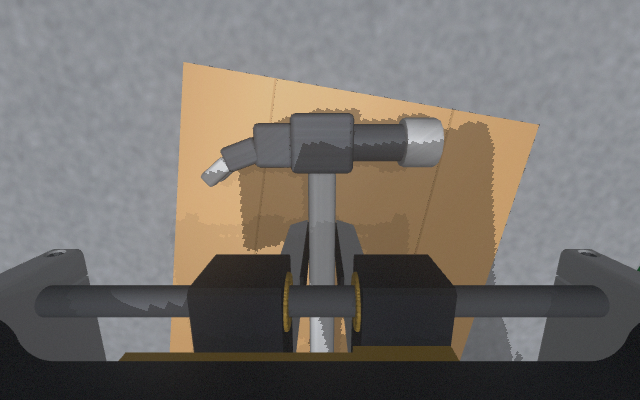

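It carries 6.5 N (about 0.66 kg) with near-zero moment and level in both views, so the grasp is at the balance point. I'll lift higher, then carry it across at safe height.

>>> send_rows --pt "0 0 0 0 0 -0.01 -1" --pt "0 0 0 0 0 -0.03 -1" --pt "0 0 0 0 0 -0.06 -1" --pt "0 0 0 0 0 -0.095 -1" --pt "0 0 0 0 0 -0.13 -1" --pt "0 0 0 0 0 -0.16 -1" --pt "0 0 0 0 0 -0.178 -1" --pt "0 0 0 0 0 -0.185 -1"

```text
time_s: 22.9
ee_pos: [0.5342, 0.2806, 0.2302]
eef_rot: [-3.141, -0.003, 0.358]
force: [0.9, 0.8, -6.7]
grip_width: 0.0158
```

```bash
python3 snap.py wrist:w22; python3 g.py .5558 -.249 .227 .193; python3 - <<'E'
from station import ctrl; print(ctrl.get_obs()["moment"])
E
```

```text
22.9 [0.5342 0.2806 0.2302] [-3.1414 -0.0034  0.3577] 0.112 0.0158 [ 0.87  0.79 -6.66]
t 22.95 ee [0.5342 0.2806 0.2298] rot [-3.1414e+00 -2.9000e-03  3.5780e-01] w 0.0157 F [-0.47  0.42 -6.54]
-> turn [-0.03 -0.16  9.44] shift [-0.1652  0.5036  0.0022]
[ 0.0514785  -0.02697794 -0.05702602]
```

View pics/w22.png

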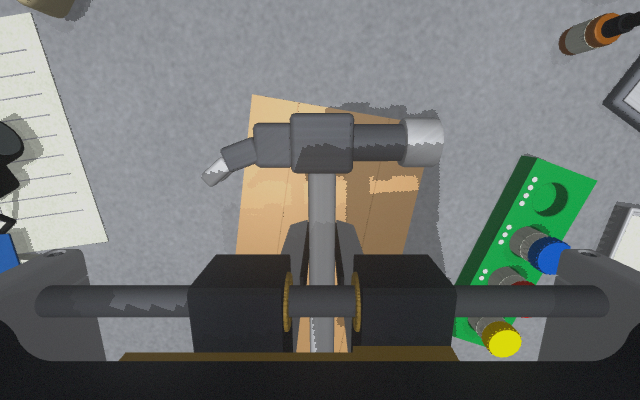

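>>> send_rows --pt "0 0 0.3 -0.003 0.01 0 -1" --pt "0 0 0.8 -0.01 0.03 0 -1" --pt "0 0 1.3 -0.02 0.06 0 -1" --pt "0 0 2 -0.032 0.097 0 -1" --pt "0 0 2.7 -0.045 0.137 0 -1" --pt "0 0 3.4 -0.058 0.178 0 -1" --pt "0 0 4.1 -0.071 0.218 0 -1" --pt "0 0 4.8 -0.084 0.257 0 -1"

```text
time_s: 23.75
ee_pos: [0.5442, 0.0079, 0.226]
eef_rot: [-3.141, 0.002, 0.273]
force: [0.8, -0.3, -6.8]
grip_width: 0.0152
```

```bash
python3 g.py .5558 -.249 .227 .193
```

```text
t 23.75 ee [0.5442 0.0079 0.226 ] rot [-3.141e+00  2.200e-03  2.729e-01] w 0.0152 F [ 0.78 -0.28 -6.84]
-> turn [-0.03  0.13  4.58] shift [-0.0581  0.2505 -0.001 ]
```

>>> send_rows --pt "0 0 0.7 -0.009 0.038 -0.001 -1" --pt "0 0 1.4 -0.018 0.076 -0.001 -1" --pt "0 0 2.1 -0.027 0.114 -0.001 -1" --pt "0 0 2.8 -0.035 0.15 -0.001 -1" --pt "0 0 3.5 -0.043 0.184 -0.001 -1" --pt "0 0 4 -0.05 0.214 -0.001 -1" --pt "0 0 4.4 -0.055 0.236 -0.001 -1" --pt "0 0 4.6 -0.058 0.25 -0.001 -1"

```text
time_s: 24.55
ee_pos: [0.5559, -0.248, 0.2267]
eef_rot: [-3.14, 0.002, 0.192]
force: [0.8, 0.8, -6.7]
grip_width: 0.0154
```

>>> send_rows --pt "0 0 0 0 0 0 -1" --pt "0 0 0 0 0 0 -1" --pt "0 0 0 0 0 0 -1"

```text
time_s: 24.85
ee_pos: [0.5569, -0.2452, 0.2282]
eef_rot: [-3.141, 0.0, 0.195]
force: [-0.4, -0.2, -6.1]
grip_width: 0.0156
```

```bash
python3 snap.py wrist:w23 top:t23 side:s23; python3 g.py .5558 -.249 .12 .193
```

```text
24.85 [ 0.5569 -0.2452  0.2282] [-3.1411e+00  4.0000e-04  1.9470e-01] 0.003 0.0156 [-0.37 -0.21 -6.11]
t 25.0 ee [ 0.5571 -0.2454  0.2285] rot [-3.1416e+00 -1.0000e-04  1.9470e-01] w 0.0155 F [-0.85 -0.9  -5.99]
-> turn [-0.   -0.01  0.1 ] shift [-0.002   0.0033  0.1085]
```

View pics/w23.png

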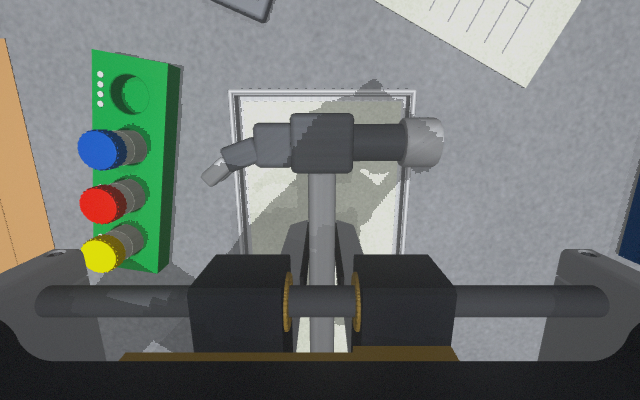

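View pics/s23.png

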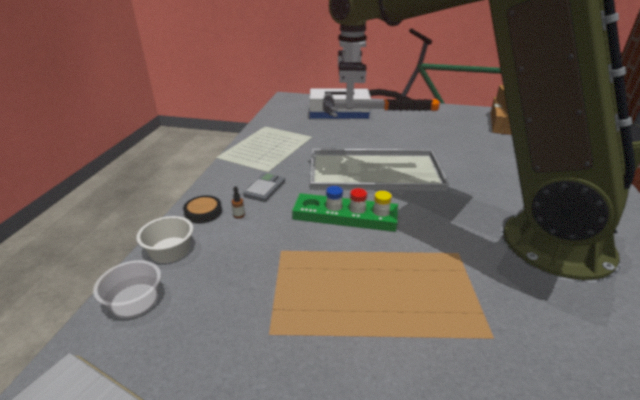

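View pics/t23.png

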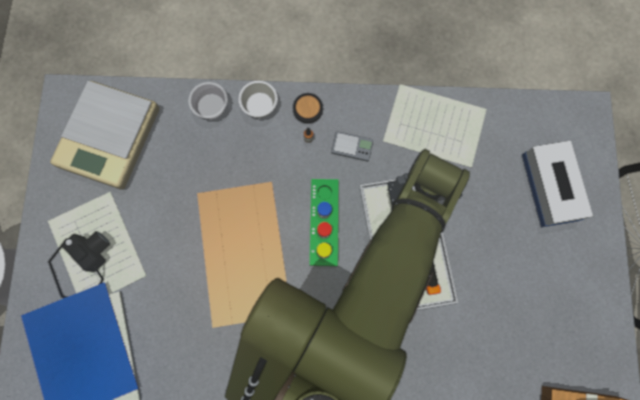

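The hammer lies along the tray. In the wrist view the tray's far rim is level at row 91, columns 230–415, so they are parallel. The side view shows it level above the tray, and all three pots are in place. A quick check of the tray frame:

```bash
python3 - <<'E'
from h import *
c=dict(np.load("pics/w23.npz"))
A=ray(c,230,91,.022)[:2];B=ray(c,415,91,.022)[:2]
print("far corners",A,B,"width",np.linalg.norm(A-B))
ydir=(A-B)/np.linalg.norm(A-B); x=np.array([ydir[1],-ydir[0]]); print("tray yaw",np.arctan2(x[1],x[0]))
cen=(A+B)/2-x*.2; print("tray centre",cen)
ee=np.array([.5571,-.2454]); hx=np.array([np.cos(.1947-.0003),np.sin(.1944)])
bal=ee; mid=bal-.09*hx
for n,p in (("bal",bal),("mid",mid)): print(n,"in tray",(p-cen)@x,(p-cen)@ydir)
P=pts(c,np.pad(np.ones((40,50),bool),((125,235),(297,293)))); print("head top z",np.median(P[:,2]))
m=np.zeros((400,640),bool); m[180:240,315:328]=1; P=pts(c,m); print("shaft z",np.median(P[:,2]), "slope",np.polyfit(P@np.r_[hx,0],P[:,2],1)[0])
E
```

```text
far corners [ 0.64245054 -0.11661731] [ 0.68545629 -0.33336294] width 0.2209709526516998
tray yaw 0.19587183158745597
tray centre [ 0.46777774 -0.26391448]
bal in tray 0.09121759007346168 0.0007763954109318428
mid in tray 0.0012176875564140525 0.0009088602059766996
head top z 0.23310131112435972
shaft z 0.2291644224604894 slope -3.789917799368703e-05
```

Well centred: the hammer middle is 1 mm from the tray centre and the shaft slope is about 0. Lowering straight down by 0.108 m.

>>> send_rows --pt "0 0 0 0 0 0.008 -1" --pt "0 0 0 0 0 0.025 -1" --pt "0 0 0 0 0 0.045 -1" --pt "0 0 0 0 0 0.065 -1" --pt "0 0 0 0 0 0.083 -1" --pt "0 0 0 0 0 0.097 -1" --pt "0 0 0 0 0 0.105 -1" --pt "0 0 0 0 0 0.108 -1"

```text
time_s: 25.8
ee_pos: [0.5568, -0.246, 0.1197]
eef_rot: [-3.141, 0.001, 0.194]
force: [0.1, 0.1, -6.5]
grip_width: 0.0157
```

>>> send_rows --pt "0 0 0 0 0 0 -1" --pt "0 0 0 0 0 0 -1" --pt "0 0 0 0 0 0 -1" --pt "0 0 0 0 0 0 -1" --pt "0 0 0 0 0 0 -1" --pt "0 0 0 0 0 0 -1"

```text
time_s: 26.4
ee_pos: [0.557, -0.2461, 0.1206]
eef_rot: [3.142, -0.0, 0.194]
force: [-0.6, 0.3, -6.5]
grip_width: 0.0158
```

```bash
python3 snap.py wrist:w24 side:s24 top:t24; python3 - <<'E'
from h import *
from station import ctrl
o=ctrl.get_obs(); print(o["ee_pos"],o["eef_rot"],o["moment"],o["force"],np.abs(o["joint_vel"]).max())
c=dict(np.load("pics/w24.npz")); hx=np.array([np.cos(.1947),np.sin(.1947)])
m=np.zeros((400,640),bool); m[180:240,315:328]=1; P=pts(c,m); print("shaft top z",np.median(P[:,2]), "slope",np.polyfit(P@np.r_[hx,0],P[:,2],1)[0])
t0=dict(np.load("pics/top0.npz"));t=dict(np.load("pics/t24.npz"))
d=np.abs(t["pixels"].astype(int)-t0["pixels"])[100:170,290:380].max(2); print("bystander diff max",d.max(), (d>40).sum())
for k,lo,hi,z in (("yel",(22,150,120),(34,255,255),.08),("red",(0,150,100),(8,255,255),.08),("blue",(108,150,80),(125,255,255),.08)):
    n,l,st,ce=cv2.connectedComponentsWithStats(mask(t,lo,hi).astype(np.uint8))
    for i in range(1,n):
        if 40<st[i,4]<300: print(k,ray(t,*ce[i],z).round(4))
E
```

```text
26.4 [ 0.557  -0.2461  0.1206] [ 3.1415e+00 -2.0000e-04  1.9360e-01] 0.001 0.0158 [-0.56  0.28 -6.51]
[ 0.55694898 -0.24612575  0.1204598 ] [-3.14158952e+00 -1.84241219e-05  1.93667719e-01] [0.05068146 0.04364207 0.01454917] [ 0.31380442  0.83586395 -7.42239555] 0.0015331806574087096
shaft top z 0.12149722677743094 slope 0.002142917187263397
bystander diff max 11 0
yel [ 0.4299 -0.0072  0.08  ]
red [ 0.4906 -0.0067  0.08  ]
blue [ 0.5523 -0.0058  0.08  ]
```

View pics/s24.png

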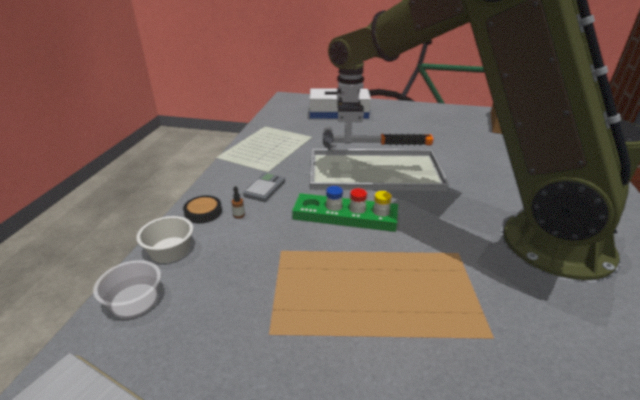

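View pics/w24.png

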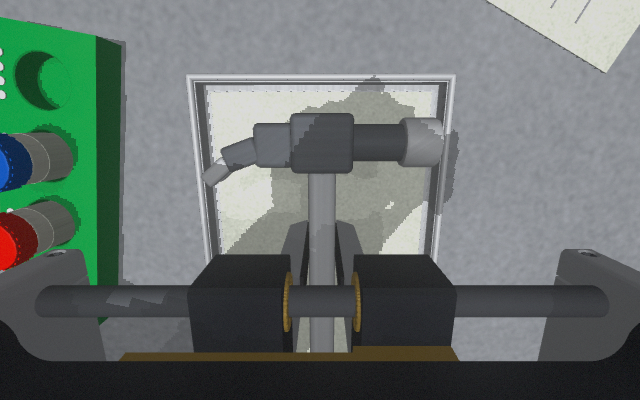

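The hammer is level and still at about 0.11 m, inside the rim (columns 205–443 against 190–455). The pots are home and the bystanders are unchanged, so I'll hand in.

```bash
python3 -c "
from station import ctrl; print(ctrl.hand_in())"
```

```text
the job is handed in; nothing more can be done
None
```

The job is done and handed in at about 26.5 s. No verdict came back, so what follows is my own last checks.

- **Pots:** I set the red pot into pocket 2 and then the blue pot into pocket 3. Each was lowered until about 5 N of floor contact, then let go. All three lid tops measured 0.0796–0.0798 m, so red and blue sit level with the yellow pot, about 62 mm apart.
- **Hammer:** I gripped it by the bare shaft at its balance point, and the wrist moment stayed near zero at about 6.5 N of weight. It is held still with its balance point about 0.11 m above the tray's underside. The shaft slope was about 0.002, the yaw within about 0.002 rad of the tray's, and its middle about 1–2 mm from the tray's centre. Head, face and claws are inside the rim in the wrist view.
- **Bystanders:** The top view shows the bottle and scale unchanged, and the yellow pot within 1 mm of where it started.

One small disagreement: the top camera put the rack and pots about 1–2.5 mm further to −y than the wrist camera. That is about the 2 mm calibration error, and I followed the wrist camera.

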